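Fetch the brass gear from behind the fastener jars

ROBOT

A 6-joint arm with a two-finger parallel gripper is mounted at the origin on the work surface. World frame = base frame: x ahead of the robot, y to its left, z up, the work surface at z = 0. Lengths are in m, angles in rad, forces in N, time in s.
With the tool pointing down it reaches from about 0.275 to 0.875 m from the base axis. Payload 12.5 kg.
Tool frame: the origin (TCP) lies midway between the tips of the shut fingers; the grasp point (between the pads) lies 19 mm behind it (bot.grip_depth is the distance from the TCP to the grasp point, in m); z points along the fingers, y is the direction in which the jaws open and shut (so a half turn about z gives the same grasp; the last joint's range is limited). The gripper opens to 85 mm and grips with 20 to 120 N. Pads are 22 mm wide; open, the fingers measure 114 mm over their backs; the gripper's body (76 mm by 85 mm) begins 54 mm behind the grasp point. The pads swing forward as they close: fully open they stand 13 mm farther back than shut.
Start: joints at [-1.352, 0.351, 1.652, -0, 1.139, -0.085], TCP at [0.165, -0.525, 0.231] pointing down, gripper open.
Joint ranges: [-2.75, 2.75], [-0.79, 2.1], [0.01, 2.65], [-1.57, 4.71], [0.07, 3.14], [-2.87, 2.87]. Speed limits (rad/s): [2.22, 2.22, 2.79, 3.14, 3.14, 3.14].

INTERFACE

Orientations are given as a 3x3 rotation matrix whose columns are the frame's x, y, z axes.
In Python, from cell import bot gives the robot as it stands. The module is installed in compiled form; this text tells all that it offers.
- The arm moves only by the shell command python3 -m pendant 'ROWS' [OPENING]. ROWS is JSON, a list of rows, each a list of 4 numbers: the shift along the world's x, y, z in cm, then the turn about the world's z in rad. In form: [[tx, ty, tz, spin], ...]. A call has 1 to 8 rows; each row is the pose to reach, as a shift and turn from the pose commanded when the call began; what a row does not reach only later rows make up. A row lasts 1/12 s, in which the tool goes at most 41.7 mm and 7.16 degrees, less where a joint would pass 70% of its speed; a pose out of reach is approached as far as the arm can. A call with a gripper value outside its range is refused whole. OPENING is the closure, from -1 (fully open) to 1 (shut), set as the call begins (- or left out, the last holds). The fingers move at their own pace and stop on an object; the grip force is fixed at half the most. Time passes only in rows, so rows that repeat a pose let the fingers close. It gives the time, the measured TCP pose, the force and the opening at its end, in the units of the state.
- bot.observe(): the state, without advancing time (a new reading comes with each control period).
- bot.get_image(name): name is "scene" or "side" or "wrist"; returns a dict with "img" (480x640x3 uint8, blue, green, red), "fx", "fy", "cx", "cy" (pixels), "origin" and "rotation" of the camera in the world; the wrist camera has in their place "hand_eye" (4x4, takes a point from camera to tool coordinates, whose origin is the TCP and whose axes are the flange's). Camera axes: x right, y down, z forward; pixel columns grow to the right and rows downward; lengths in m; the calibration is good to about 2 mm. A picture is of the moment at which its call begins: read the wrist's pose just before it. There is no depth.
- bot.finish_job(): hands the job in, once; it reports no verdict.
The state is a dict: "clock": time; "q": joint angles; "dq": joint speeds; "joint_efforts": joint torques, N m; "tool_pos": TCP position; "tcp_rot": TCP orientation; "contact_force": force on the tool from outside, world axes, zero at the start; "moment": the same for the moment, N m; "grip_width": opening from 0.0 (shut) to 1.0 (fully open).
Only numpy, scipy, OpenCV 4.12 (cv2) and the standard library are available. Lean on these libraries where they do the work, as an engineer would, in place of code of your own. Each camera call takes 0.05 s, during which the arm holds its last target.

TASK

First move all three jars from around the brass gear and stand them on the green mat; once all three are standing there, put the gear flat on the grey stand with its bore over the centre pin. Then put every jar back upright in the middle of the disc of its own lid colour, and leave the oil bottle where it is without tipping any jar over.

Things in the scene. Friction and masses are not known exactly. Their poses are not given: they have to be found in the camera images.
- jar_red: Loose white plastic screw jar of fasteners with a red lid and a red stripe, upright cylinder 58 mm in diameter (lid too) and 95 mm tall, about 0.25 kg. Origin at the centre of its underside, z up.
- jar_yellow: Loose white plastic screw jar of fasteners with a yellow lid and a yellow stripe, upright cylinder 58 mm in diameter (lid too) and 95 mm tall, about 0.25 kg. Origin at the centre of its underside, z up.
- jar_blue: Loose white plastic screw jar of fasteners with a blue lid and a blue stripe, upright cylinder 58 mm in diameter (lid too) and 95 mm tall, about 0.25 kg. Origin at the centre of its underside, z up.
- gear: Loose brass spur gear lying flat on the rack between the three jars: 51 mm across the teeth, 22 mm thick, with a 26 mm through bore, about 0.25 kg. Origin at the centre of its underside, z along the bore. The jars stand with their centres about 64 mm from it and are much taller, so the gripper has no room until they are gone.
- pad_red: Fixed round red disc on the aluminium rack plate, 74 mm in diameter, 3 mm thick: the own place of the jar with the red lid. Origin at the centre of its underside, which is 6 mm above the bench (the rack plate is 6 mm thick). The three discs lie left of, right of and on the robot's side of the gear, in any order of colours; the rack plate ends in a 14 mm high lip 70 mm beyond the gear.
- pad_yellow: Fixed round yellow disc on the aluminium rack plate, 74 mm in diameter, 3 mm thick: the own place of the jar with the yellow lid. Origin at the centre of its underside, which is 6 mm above the bench (the rack plate is 6 mm thick). The three discs lie left of, right of and on the robot's side of the gear, in any order of colours; the rack plate ends in a 14 mm high lip 70 mm beyond the gear.
- pad_blue: Fixed round blue disc on the aluminium rack plate, 74 mm in diameter, 3 mm thick: the own place of the jar with the blue lid. Origin at the centre of its underside, which is 6 mm above the bench (the rack plate is 6 mm thick). The three discs lie left of, right of and on the robot's side of the gear, in any order of colours; the rack plate ends in a 14 mm high lip 70 mm beyond the gear.
- mat: Fixed flat green mat, 310 mm (its x) by 140 mm (its y), 4 mm thick, to one side of the rack: the side area on which the jars wait. Origin at the centre of its underside.
- stand: Fixed round grey cast-iron gear stand on the other side of the rack: disc 100 mm in diameter and 30 mm tall, with a tapered steel centre pin on top, 10 mm in diameter at its foot and 13 mm tall, over which the gear's bore drops with 8 mm to spare all round. Origin at the centre of the disc's underside, z up.
- oil: Loose amber oil bottle with a black cap, 54 mm in diameter and 130 mm tall, standing beyond the rack, a bystander to leave alone. Origin at the centre of its underside.
There are look-alikes about, which are no part of the job. There is more than one size of the gear; the job needs the smallest.

How it is judged:
By the outcome, as a careful person would: the job done as asked, in the order asked, and still so for the second after the job is handed in, with the robot touching nothing.
It also fails if it takes over 141 s, if anything falls off the work surface, if the arm or the gripper's body presses on something with over 40 N, if the wrist force passes 120 N, or if a joint passes its speed limit or range.

## Working session

There is one attempt and no reset: what is moved stays moved. The work goes in short steps, Python scripts to look and compute and a shell command to move; the robot and the scene stay as the last step left them, time stands still between calls to the robot, and variables do not carry over. Pictures are saved under pics/ and viewed, and the job is handed in when it is done.

```bash
mkdir -p pics; cat > h.py <<'E'
import numpy as np, cv2
from cell import bot
def cam(name):
    s=bot.observe(); d=bot.get_image(name)
    if name=="wrist":
        H=np.array(d["hand_eye"]); R=np.array(s["tcp_rot"]); t=np.array(s["tool_pos"])
        d["rotation"]=R@H[:3,:3]; d["origin"]=R@H[:3,3]+t
    d["rotation"]=np.array(d["rotation"]); d["origin"]=np.array(d["origin"])
    return d
def ray(d,u,v,z):
    r=d["rotation"]@np.array([(u-d["cx"])/d["fx"],(v-d["cy"])/d["fy"],1.])
    return d["origin"]+r*(z-d["origin"][2])/r[2]
def proj(d,p):
    c=d["rotation"].T@(np.array(p)-d["origin"])
    return np.array([d["fx"]*c[0]/c[2]+d["cx"],d["fy"]*c[1]/c[2]+d["cy"]])
E
python3 - <<'E'
from h import *
import pickle
for n in ["scene","side","wrist"]:
    d=cam(n); cv2.imwrite(f"pics/{n}0.png",d["img"]); pickle.dump(d,open(f"{n}0.pkl","wb"))
    print(n,d["origin"].round(3),d["rotation"].round(2).tolist(),d["fx"])
print(bot.observe())
E
```

```text
scene [1.239 0.113 0.516] [[-0.16, 0.57, -0.81], [0.99, 0.08, -0.14], [-0.01, -0.82, -0.58]] 475.1692029325754
side [0.427 0.596 0.623] [[-0.97, -0.18, 0.17], [-0.25, 0.66, -0.71], [0.01, -0.73, -0.68]] 464.44630167362874
wrist [ 0.245 -0.498  0.374] [[0.3, -0.9, -0.31], [-0.95, -0.28, -0.1], [-0.0, 0.33, -0.94]] 368.88510271794684
{'clock': 0.15, 'q': array([-1.35161035e+00,  3.51090469e-01,  1.65224282e+00,  3.08984405e-05,
        1.13912360e+00, -8.45819933e-02]), 'dq': array([ 0.00032122, -0.00110318, -0.00304701, -0.00024259,  0.00255993,
       -0.00076742]), 'joint_efforts': array([ 7.37905921e-04, -5.06250000e+01, -2.91503656e+01, -7.99733152e-05,
        3.40057260e-03,  3.20463187e-05]), 'tool_pos': array([ 0.16450238, -0.52456648,  0.23090717]), 'tcp_rot': array([[ 9.54220078e-01,  2.99105360e-01, -1.60523670e-04],
       [ 2.99105386e-01, -9.54219705e-01,  8.49665512e-04],
       [ 1.00964660e-04, -8.58781385e-04, -9.99999626e-01]]), 'contact_force': array([ 0.13660659,  0.2495515 , -0.44161644]), 'moment': array([0.05841948, 0.01841676, 0.00586332]), 'grip_width': 0.9999615504452177}
```

View pics/scene0.png

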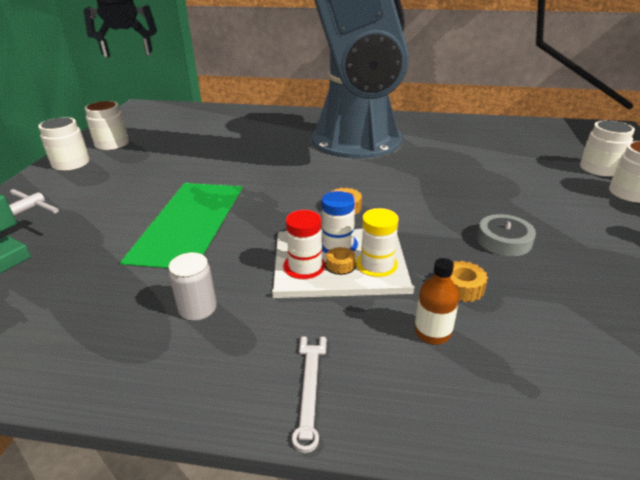

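View pics/side0.png

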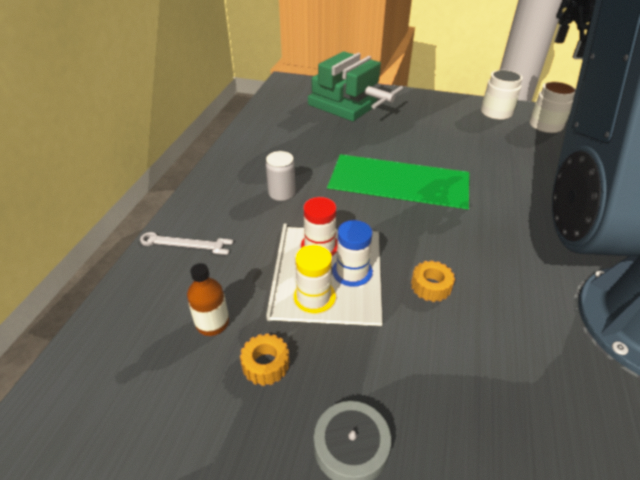

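View pics/wrist0.png

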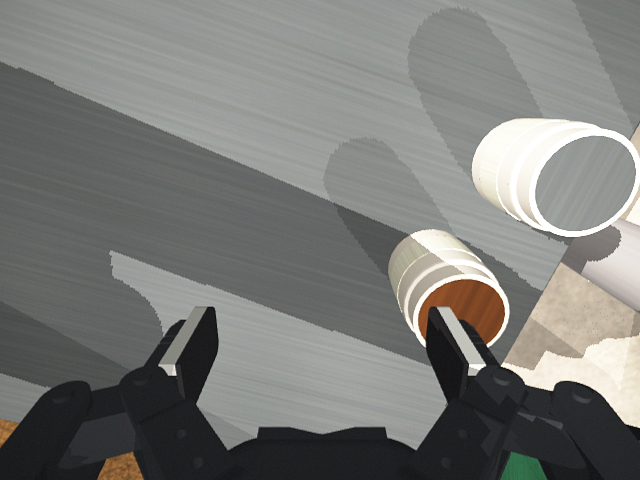

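The scene shows three jars on a white rack around a gear: red lid (303,222), blue (338,203), yellow (380,222). The mat is at (185,225) and the stand at (506,235). 
Look-alikes: orange gears at scene (341,260) between the jars, (346,200) behind the blue jar and (467,281) by the oil bottle. There is also a grey-lidded jar at (193,285) and white pots at the edges. I'll measure these now.

```bash
cat > m1.py <<'E'
from h import *
import pickle
D={n:pickle.load(open(f"{n}0.pkl","rb")) for n in ["scene","side"]}
def blobs(d,lo,hi,amin=60):
    h=cv2.cvtColor(d["img"],cv2.COLOR_BGR2HSV)
    m=cv2.inRange(h,np.array(lo),np.array(hi))
    n,l,s,c=cv2.connectedComponentsWithStats(m)
    return [(s[i],c[i],(l==i)) for i in range(1,n) if s[i][4]>amin]
R={"red":((0,180,90),(4,255,255)),"blue":((108,150,60),(125,255,255)),"yellow":((24,180,120),(32,255,255)),"green":((50,150,60),(70,255,255)),"gear":((12,150,60),(22,255,255))}
for n,d in D.items():
    for k,(lo,hi) in R.items():
        for s,c,m in blobs(d,lo,hi):
            z={"green":.004,"gear":.011}.get(k,.104)
            print(n,k,s.tolist(),c.round(1),"z",z,ray(d,*c,z).round(3)[:2])
    cv2.imwrite(f"pics/crop_{n}.png",cv2.resize(d["img"][180:320,260:420] if n=="scene" else d["img"][190:330,260:420],None,fx=5,fy=4.2*5/4.2*0+4.2,interpolation=cv2.INTER_CUBIC))
E
python3 m1.py
```

```text
scene red [286, 210, 35, 27, 779] [303.2 222.8] z 0.104 [ 0.606 -0.025]
scene red [284, 260, 41, 19, 203] [301.  271.5] z 0.104 [ 0.73  -0.004]
scene blue [322, 192, 32, 23, 631] [337.3 202.9] z 0.104 [0.535 0.02 ]
scene yellow [363, 208, 35, 27, 759] [380.2 221.2] z 0.104 [0.583 0.097]
scene yellow [357, 260, 40, 16, 158] [377.3 270.1] z 0.104 [0.712 0.101]
scene green [120, 183, 122, 85, 5347] [183.3 224.5] z 0.004 [ 0.492 -0.296]
scene gear [187, 0, 128, 7, 711] [253.8   2.3] z 0.011 [-2.217 -0.92 ]
scene gear [401, 0, 137, 10, 1202] [472.4   4. ] z 0.011 [-2.276  0.522]
scene gear [545, 0, 95, 12, 1007] [593.4   4.9] z 0.011 [-2.306  1.265]
scene gear [199, 76, 130, 31, 3140] [263.3  90.5] z 0.011 [-0.35  -0.355]
scene gear [390, 84, 250, 41, 6499] [515.2 101. ] z 0.011 [-0.345  0.476]
scene gear [335, 188, 27, 26, 179] [354.3 197.6] z 0.011 [0.348 0.033]
scene gear [326, 248, 34, 26, 639] [340.5 260.4] z 0.011 [0.575 0.032]
scene gear [419, 261, 69, 53, 2279] [453.6 287.6] z 0.011 [0.621 0.224]
scene gear [415, 327, 36, 17, 182] [432.2 338.3] z 0.011 [0.74  0.186]
scene gear [0, 437, 12, 17, 109] [  3.9 442.8] z 0.011 [ 0.982 -0.311]
side red [304, 197, 32, 27, 700] [319.4 209.9] z 0.104 [ 0.59  -0.023]
side blue [339, 220, 33, 29, 769] [354.4 234.1] z 0.104 [0.517 0.024]
side blue [341, 269, 31, 17, 119] [358.5 280. ] z 0.104 [0.49  0.123]
side yellow [296, 245, 35, 32, 891] [312.8 260.3] z 0.104 [0.568 0.101]
side yellow [294, 291, 42, 22, 232] [315.9 304.6] z 0.104 [0.54  0.186]
side green [328, 155, 141, 54, 4924] [401.4 181. ] z 0.004 [ 0.467 -0.292]
side gear [271, 0, 143, 85, 8752] [345.8  34.1] z 0.011 [ 0.79  -1.162]
side gear [412, 261, 43, 41, 1346] [432.3 280.6] z 0.011 [0.374 0.006]
side gear [187, 278, 36, 34, 916] [204.8 295.1] z 0.011 [0.749 0.141]
side gear [198, 322, 30, 14, 110] [213.2 331. ] z 0.011 [0.704 0.207]
side gear [240, 334, 49, 52, 1879] [264.6 358.9] z 0.011 [0.607 0.234]
```

View pics/crop_scene.png

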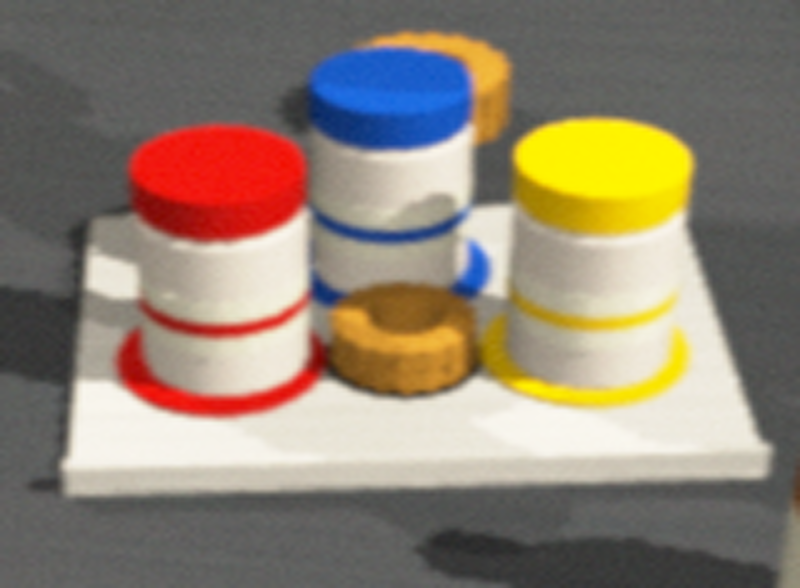

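View pics/crop_side.png

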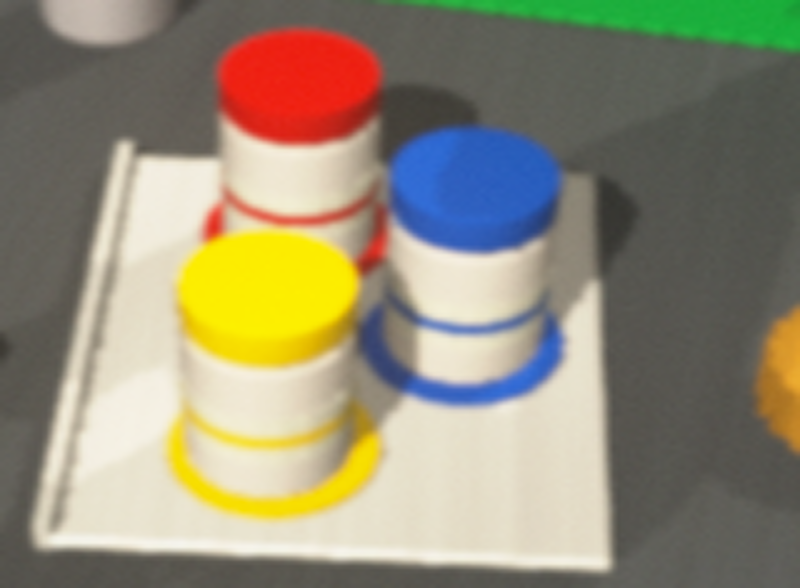

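```bash
cat > m2.py <<'E'
from h import *
from scipy.optimize import least_squares
def big(d,lo,hi,box=None,amin=100):
    h=cv2.cvtColor(cv2.resize(d["img"],None,fx=4,fy=4,interpolation=cv2.INTER_CUBIC),cv2.COLOR_BGR2HSV)
    m=cv2.inRange(h,np.array(lo),np.array(hi))
    if box is not None:
        x0,y0,x1,y1=[4*b for b in box]; mm=np.zeros_like(m); mm[y0:y1,x0:x1]=m[y0:y1,x0:x1]; m=mm
    cs,_=cv2.findContours(m,cv2.RETR_EXTERNAL,cv2.CHAIN_APPROX_NONE)
    c=max(cs,key=cv2.contourArea)[:,0,:].astype(float)
    return (c+.5)/4-.5
def top(d,c,z,r,full=False):
    """fit circle radius r at height z to the far half of contour c"""
    P=np.array([ray(d,u,v,z)[:2] for u,v in c]); o=d["origin"][:2]
    x=P.mean(0)
    for _ in range(8):
        f=(x-o)/np.linalg.norm(x-o)
        S=P if full else P[(P-x)@f>0.0]
        g=least_squares(lambda q:np.linalg.norm(S-q,axis=1)-r,x,loss="soft_l1",f_scale=.001)
        x=g.x
    return x,np.sqrt(np.mean(g.fun**2))
E
python3 - <<'E'
from m2 import *
import m1
D=m1.D
for n,d in D.items():
    for k in ["red","blue","yellow"]:
        c=big(d,*m1.R[k]); x,e=top(d,c,.104,.029); print("RES",n,k,x.round(4),e.round(4))
    c=big(d,*m1.R["green"]); P=np.array([ray(d,u,v,.004)[:2] for u,v in c]).astype(np.float32)
    print("RES mat",cv2.minAreaRect(P), cv2.boxPoints(cv2.minAreaRect(P)).round(3).tolist())
# gears with bbox
for n,b in [("scene",(325,245,362,275)),("side",(405,255,460,305)),("side",(235,330,295,390)),("scene",(450,255,495,305))]:
    c=big(D[n],*m1.R["gear"],box=b); P=np.array([ray(D[n],u,v,.022)[:2] for u,v in c]); f=(P.mean(0)-D[n]["origin"][:2]); f/=np.linalg.norm(f); q=P@np.array([-f[1],f[0]])
    print("RES gear",n,b,"width",np.ptp(q).round(4),P.mean(0).round(3))
E
```

```text
scene red [286, 210, 35, 27, 779] [303.2 222.8] z 0.104 [ 0.606 -0.025]
scene red [284, 260, 41, 19, 203] [301.  271.5] z 0.104 [ 0.73  -0.004]
scene blue [322, 192, 32, 23, 631] [337.3 202.9] z 0.104 [0.535 0.02 ]
scene yellow [363, 208, 35, 27, 759] [380.2 221.2] z 0.104 [0.583 0.097]
scene yellow [357, 260, 40, 16, 158] [377.3 270.1] z 0.104 [0.712 0.101]
scene green [120, 183, 122, 85, 5347] [183.3 224.5] z 0.004 [ 0.492 -0.296]
scene gear [187, 0, 128, 7, 711] [253.8   2.3] z 0.011 [-2.217 -0.92 ]
scene gear [401, 0, 137, 10, 1202] [472.4   4. ] z 0.011 [-2.276  0.522]
scene gear [545, 0, 95, 12, 1007] [593.4   4.9] z 0.011 [-2.306  1.265]
scene gear [199, 76, 130, 31, 3140] [263.3  90.5] z 0.011 [-0.35  -0.355]
scene gear [390, 84, 250, 41, 6499] [515.2 101. ] z 0.011 [-0.345  0.476]
scene gear [335, 188, 27, 26, 179] [354.3 197.6] z 0.011 [0.348 0.033]
scene gear [326, 248, 34, 26, 639] [340.5 260.4] z 0.011 [0.575 0.032]
scene gear [419, 261, 69, 53, 2279] [453.6 287.6] z 0.011 [0.621 0.224]
scene gear [415, 327, 36, 17, 182] [432.2 338.3] z 0.011 [0.74  0.186]
scene gear [0,
[... 1202 characters left out ...]
75], [0.6290000081062317, -0.21899999678134918]]
RES side red [ 0.5919 -0.031 ] 0.0004
RES side blue [0.5186 0.017 ] 0.0006
RES side yellow [0.5689 0.0951] 0.0006
RES mat ((0.47262096405029297, -0.296467125415802), (0.31001657247543335, 0.1437857449054718), 1.114550232887268) [[0.3160000145435333, -0.2280000001192093], [0.3190000057220459, -0.3709999918937683], [0.6290000081062317, -0.36500000953674316], [0.6259999871253967, -0.22200000286102295]]
RES gear scene (325, 245, 362, 275) width 0.057 [0.59  0.037]
RES gear side (405, 255, 460, 305) width 0.0725 [0.375 0.016]
RES gear side (235, 330, 295, 390) width 0.0733 [0.604 0.239]
RES gear scene (450, 255, 495, 305) width 0.0587 [0.619 0.241]
```

```bash
python3 - <<'E'
import cv2,pickle
d=pickle.load(open("scene0.pkl","rb"))["img"][190:340,380:560]; cv2.imwrite("pics/c1.png",cv2.resize(d,None,fx=4,fy=4))
d=pickle.load(open("side0.pkl","rb"))["img"][260:480,170:410]; cv2.imwrite("pics/c2.png",cv2.resize(d,None,fx=2.5,fy=2.5))
E
```

```text
(no output)
```

View pics/c1.png

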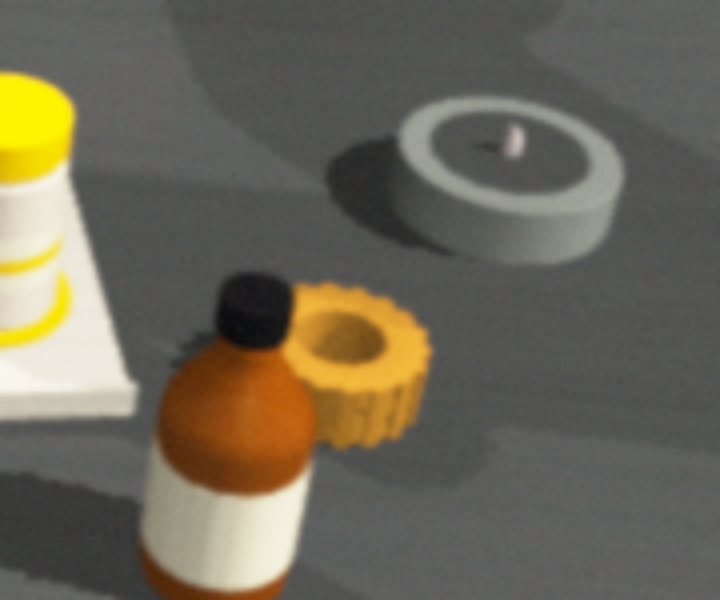

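View pics/c2.png

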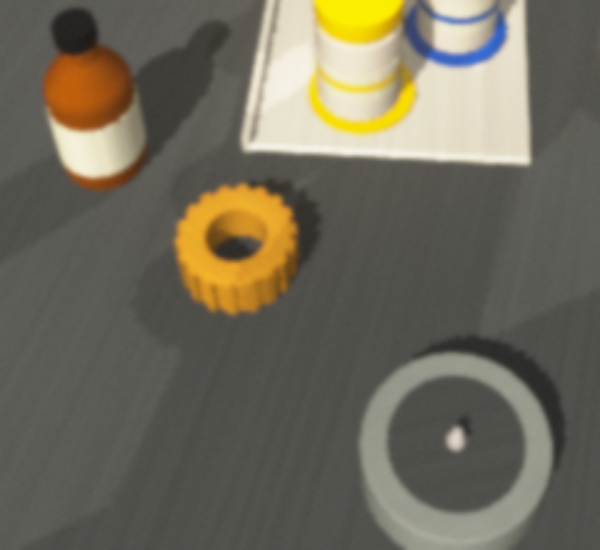

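The gear between the jars at scene (341,260) is the one I want. It measures about 57 mm by the outer contour, against about 73 mm for the other two at side (432,281) and (265,359). Each jar already stands on the disc of its own colour. Next I'll raise the arm and move it over the rack for a wrist view.

```bash
python3 -m pendant '[[35,54,9,0],[35,54,9,0],[35,54,9,0],[35,54,9,0],[35,54,9,0],[35,54,9,0],[35,54,9,0],[35,54,9,0]]' -1; python3 - <<'E'
from h import *
import pickle
D={n:pickle.load(open(f"{n}0.pkl","rb")) for n in ["scene","side"]}
for n,(u,v) in {"scene":(508,225.5),"side":(352.4,435)}.items(): print("pin",n,ray(D[n],u,v,.037).round(4))
for n,(u,v) in {"scene":(195,312),"side":(281,195)}.items(): print("greyjar base",n,ray(D[n],u,v,.0).round(3))
E
```

```text
clock: 0.82
tool_pos: [0.3446, -0.2459, 0.2778]
tcp_rot: [[0.954, 0.299, 0.0], [0.299, -0.954, -0.0], [0.0, 0.0, -1.0]]
contact_force: [0.5, -0.7, 0.5]
grip_width: 1.004
pin scene [0.4581 0.3281 0.037 ]
pin side [0.453  0.3271 0.037 ]
greyjar base scene [ 0.727 -0.179  0.   ]
greyjar base side [ 0.717 -0.175  0.   ]
```

```bash
python3 -m pendant '[[11,25,8,0],[11,25,8,0],[11,25,8,0],[11,25,8,0],[11,25,8,0],[11,25,8,0],[11,25,8,0],[11,25,8,0]]'; python3 -m pendant '[[0,0,0,0],[0,0,0,0],[0,0,0,0]]'; python3 - <<'E'
from h import *
import pickle
for n in ["wrist","scene","side"]:
    d=cam(n); cv2.imwrite(f"pics/{n}1.png",d["img"]); pickle.dump(d,open(f"{n}1.pkl","wb"))
E
```

```text
clock: 1.48
tool_pos: [0.4558, 0.0064, 0.359]
tcp_rot: [[0.953, 0.303, 0.003], [0.303, -0.953, 0.001], [0.003, -0.0, -1.0]]
contact_force: [0.6, -0.9, -0.3]
grip_width: 1.0
clock: 1.73
tool_pos: [0.4536, 0.0013, 0.357]
tcp_rot: [[0.955, 0.298, -0.001], [0.298, -0.955, -0.0], [-0.001, -0.0, -1.0]]
contact_force: [-0.6, -0.3, 0.4]
grip_width: 0.998
```

View pics/wrist1.png

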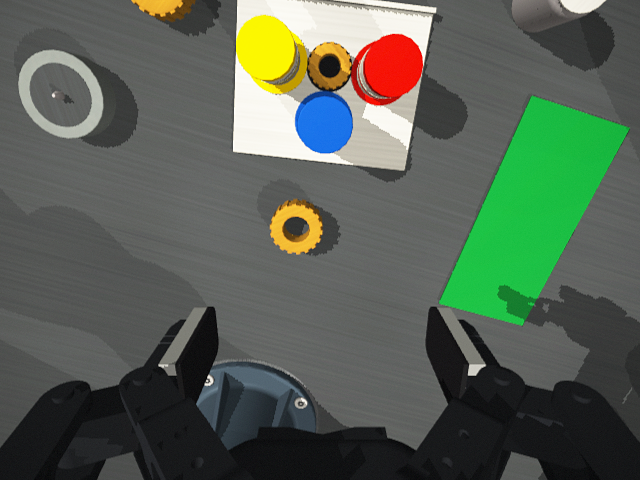

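The wrist picture shows the lids: yellow (267,48), red (393,67) and blue (324,123). The gear is at (330,66), the stand at (61,94) with its pin at (55,96), and the mat at (535,210). The large gears are at (297,227) and (163,5). Next I'll measure positions from this view.

```bash
sed -i 's/^for n,d in D.items/if __name__=="__main__":\n  pass\nfor n,d in ({} if __name__!="__main__" else D).items/' m1.py; python3 - <<'E'
from m2 import *
import m1,pickle
d=pickle.load(open("wrist1.pkl","rb")); print(d["origin"])
J={}
for k in ["red","blue","yellow"]:
    c=big(d,*m1.R[k]); P=np.array([ray(d,u,v,.104)[:2] for u,v in c]).astype(np.float32)
    x,e=top(d,c,.104,.029); J[k]=x
    print(k,x.round(4),e.round(4),"mec",cv2.minEnclosingCircle(P))
c=big(d,*m1.R["gear"],box=(305,36,357,95)); P=np.array([ray(d,u,v,.028)[:2] for u,v in c]).astype(np.float32)
print("gear mec",cv2.minEnclosingCircle(P), "mean",P.mean(0))
# bore at top
h=cv2.cvtColor(cv2.resize(d["img"][36:95,305:357],None,fx=8,fy=8),cv2.COLOR_BGR2BGRA); cv2.imwrite("pics/g1.png",h)
cv2.imwrite("pics/s1.png",cv2.resize(d["img"][40:145,10:115],None,fx=5,fy=5))
c=big(d,*m1.R["green"]); P=np.array([ray(d,u,v,.004)[:2] for u,v in c]).astype(np.float32); print("mat",cv2.minAreaRect(P),cv2.boxPoints(cv2.minAreaRect(P)))
print("pin top",ray(d,54,96,.043),"mid",ray(d,61,94,.030))
print("mid r-y",(J["red"]+J["yellow"])/2, np.linalg.norm(J["red"]-J["yellow"]))
E
```

```text
[0.53428395 0.02814431 0.50009301]
red [ 0.5886 -0.0275] 0.0004 mec ((0.5844618678092957, -0.022667650133371353), 0.035843946039676666)
blue [0.5173 0.0201] 0.0006 mec ((0.5184768438339233, 0.020147161558270454), 0.031182467937469482)
yellow [0.5665 0.095 ] 0.0004 mec ((0.563047468662262, 0.08855836093425751), 0.036854371428489685)
gear mec ((0.5780038237571716, 0.03275322914123535), 0.026460492983460426) mean [0.5774404  0.03253436]
mat ((0.4705110192298889, -0.29354578256607056), (0.30999794602394104, 0.14143110811710358), 1.1177160739898682) [[ 0.3141621  -0.22586718]
 [ 0.31692097 -0.3672714 ]
 [ 0.6268599  -0.36122438]
 [ 0.62410104 -0.21982017]]
pin top [0.45025189 0.32776035 0.043     ] mid [0.4526507  0.32846936 0.03      ]
mid r-y [0.57755872 0.03375059] 0.12452424837236761
```

View pics/g1.png

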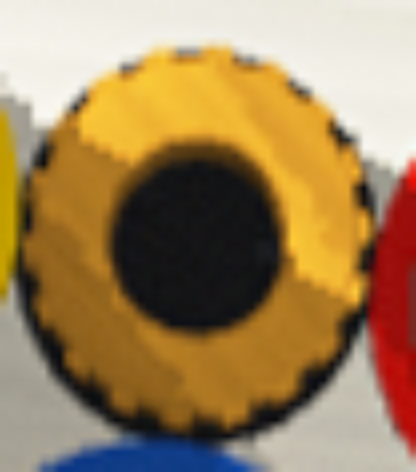

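View pics/s1.png

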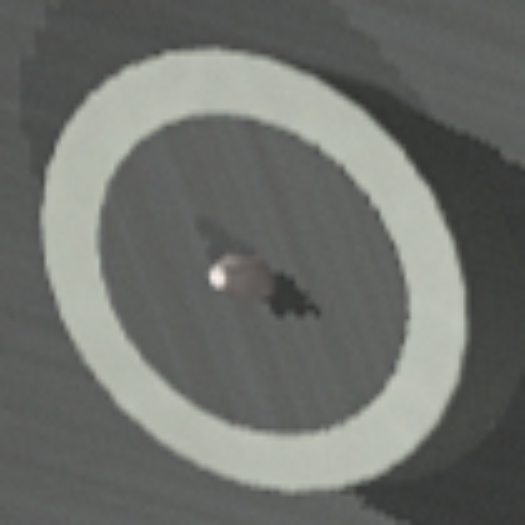

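```bash
python3 -m pendant '[[13.6,-3,-13,0],[13.6,-3,-13,0],[13.6,-3,-13,0],[13.6,-3,-13,0],[13.6,-3,-13,0],[13.6,-3,-16,0],[13.6,-3,-16,0],[13.6,-3,-16,0]]'; python3 -m pendant '[[0,0,0,0],[0,0,0,0]]'; python3 -c "
from h import *
s=bot.observe();print(s['tool_pos'],s['clock']); d=cam('wrist'); cv2.imwrite('pics/w2.png',d['img'])"
```

```text
clock: 2.55
tool_pos: [0.5892, -0.0283, 0.1967]
tcp_rot: [[0.954, 0.298, -0.003], [0.298, -0.954, 0.0], [-0.003, -0.001, -1.0]]
contact_force: [0.3, -0.2, 0.5]
grip_width: 1.001
clock: 2.72
tool_pos: [0.5906, -0.028, 0.1996]
tcp_rot: [[0.954, 0.299, 0.003], [0.299, -0.954, -0.0], [0.003, 0.001, -1.0]]
contact_force: [0.1, -0.0, -0.6]
grip_width: 1.001
[ 0.59055669 -0.02796244  0.1996319 ] 2.7167
```

View pics/w2.png

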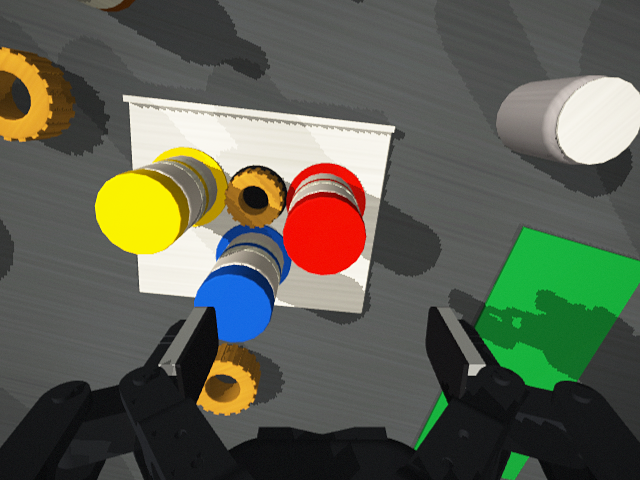

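The red lid is at (325,233), centred between the fingers (about 322). I'll turn slightly to line up with the rack and go down.

```bash
python3 -m pendant '[[0,0,0,-0.12],[0,0,-4,-0.12],[0,0,-8,-0.12],[0,0,-12,-0.12],[0,0,-15,-0.12],[0,0,-15,-0.12]]' -1; python3 -m pendant '[[0,0,0,0],[0,0,0,0],[0,0,0,0],[0,0,0,0],[0,0,0,0],[0,0,0,0],[0,0,0,0],[0,0,0,0]]' 1; python3 -c "
from h import *
s=bot.observe();print(s['tool_pos'],s['clock'],s['grip_width']); d=cam('side'); cv2.imwrite('pics/s3.png',cv2.resize(d['img'][100:340,180:480],None,fx=2.5,fy=2.5))"
```

```text
clock: 3.27
tool_pos: [0.5873, -0.0274, 0.0433]
tcp_rot: [[0.983, 0.183, -0.007], [0.183, -0.983, 0.001], [-0.007, -0.002, -1.0]]
contact_force: [-0.4, 0.5, -1.0]
grip_width: 0.998
clock: 3.93
tool_pos: [0.5919, -0.028, 0.0507]
tcp_rot: [[0.983, 0.183, 0.005], [0.183, -0.983, -0.001], [0.005, 0.002, -1.0]]
contact_force: [-0.9, -0.4, 7.2]
grip_width: 0.668
[ 0.59194328 -0.02800605  0.05072931] 3.9333 0.6682087673460868
```

View pics/s3.png

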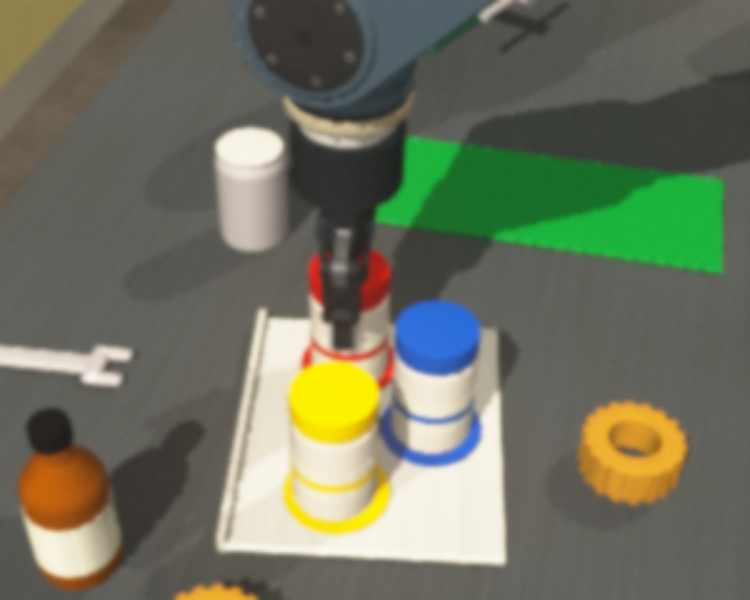

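```bash
python3 -m pendant '[[0,0,2,0],[0,0,5,0],[0,0,9,0],[0,0,12,0],[0,-4,14,0],[0,-8,14,0],[-1,-12,14,0],[-1,-16,14,0]]'; python3 -m pendant '[[-0.5,-4,0,0],[-1.2,-8,0,0],[-1.2,-10.7,0,0],[-1.2,-10.7,0,0],[-1.2,-10.7,-3,0],[-1.2,-10.7,-6,0],[-1.2,-10.7,-9,0],[-1.2,-10.7,-11,0]]';  python3 -m pendant '[[0,0,0,0],[0,0,0,0]]'; python3 -c "
from h import *
s=bot.observe();print(s['tool_pos'],s['clock'],s['grip_width']); d=cam('side'); cv2.imwrite('pics/s4.png',cv2.resize(d['img'][60:300,180:480],None,fx=2.5,fy=2.5))"
```

```text
clock: 4.65
tool_pos: [0.5793, -0.1894, 0.1901]
tcp_rot: [[0.983, 0.183, 0.002], [0.183, -0.983, -0.001], [0.002, 0.002, -1.0]]
contact_force: [0.4, 0.1, -2.7]
grip_width: 0.665
clock: 5.32
tool_pos: [0.5676, -0.2943, 0.0766]
tcp_rot: [[0.983, 0.183, -0.0], [0.183, -0.983, 0.0], [-0.0, -0.0, -1.0]]
contact_force: [-0.1, 0.5, -3.3]
grip_width: 0.663
clock: 5.48
tool_pos: [0.5683, -0.2946, 0.0786]
tcp_rot: [[0.983, 0.183, 0.0], [0.183, -0.983, -0.0], [0.0, 0.0, -1.0]]
contact_force: [0.7, -0.2, -1.9]
grip_width: 0.669
[ 0.56831714 -0.29464658  0.0785688 ] 5.4833 0.6686849865748383
```

View pics/s4.png

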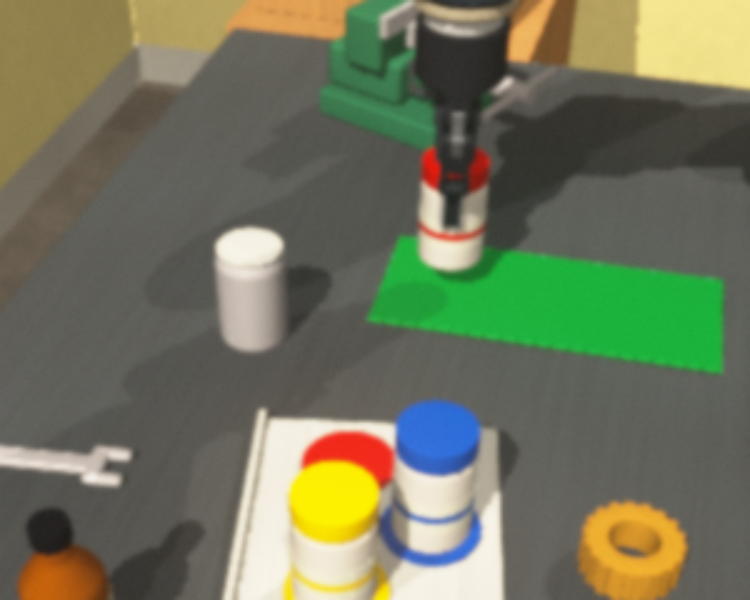

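The red jar is held upright above the mat at (455,200). I'll lower it gently.

```bash
python3 -m pendant '[[0,0,-1,0],[0,0,-2,0],[0,0,-2.8,0],[0,0,-3.1,0],[0,0,-3.2,0],[0,0,-3.2,0],[0,0,-3.2,0]]'
```

```text
clock: 6.12
tool_pos: [0.568, -0.2947, 0.0459]
tcp_rot: [[0.983, 0.183, -0.001], [0.183, -0.983, 0.0], [-0.0, -0.0, -1.0]]
contact_force: [-3.5, 2.7, 5.0]
grip_width: 0.671
```

```bash
python3 -m pendant '[[0,0,0,0],[0,0,0,0],[0,0,0,0],[0,0,0,0],[0,0,0,0],[0,0,2,0],[0,0,5,0],[0,0,9,0]]' -1; python3 -m pendant '[[0,4,4,0],[0,8,6,0],[0,12,6,0],[0,16,6,0],[0,20,6,0],[0,24,6,0],[0,28,6,0],[0,28,6,0]]'; python3 -m pendant '[[0,0,0,0],[0,0,0,0]]'; python3 -c "
from h import *
s=bot.observe();print(s['tool_pos'],s['clock'],s['grip_width']); d=cam('wrist'); cv2.imwrite('pics/w5.png',d['img']); import pickle; pickle.dump(d,open('w5.pkl','wb')); d=cam('side'); pickle.dump(d,open('side5.pkl','wb')); d=cam('scene'); pickle.dump(d,open('scene5.pkl','wb'))"
```

```text
clock: 6.78
tool_pos: [0.5668, -0.294, 0.1341]
tcp_rot: [[0.983, 0.183, -0.004], [0.183, -0.983, 0.003], [-0.004, -0.003, -1.0]]
contact_force: [1.0, -0.5, -0.1]
grip_width: 1.004
clock: 7.45
tool_pos: [0.5677, -0.0096, 0.1956]
tcp_rot: [[0.983, 0.186, 0.0], [0.186, -0.983, 0.001], [0.0, -0.001, -1.0]]
contact_force: [0.2, 0.2, 0.1]
grip_width: 0.999
clock: 7.62
tool_pos: [0.5682, -0.0149, 0.1955]
tcp_rot: [[0.983, 0.184, 0.0], [0.184, -0.983, -0.0], [0.0, 0.0, -1.0]]
contact_force: [0.2, -0.6, -0.8]
grip_width: 1.003
[ 0.56819994 -0.01494831  0.19552836] 7.6167 1.0028656410513352
```

View pics/w5.png

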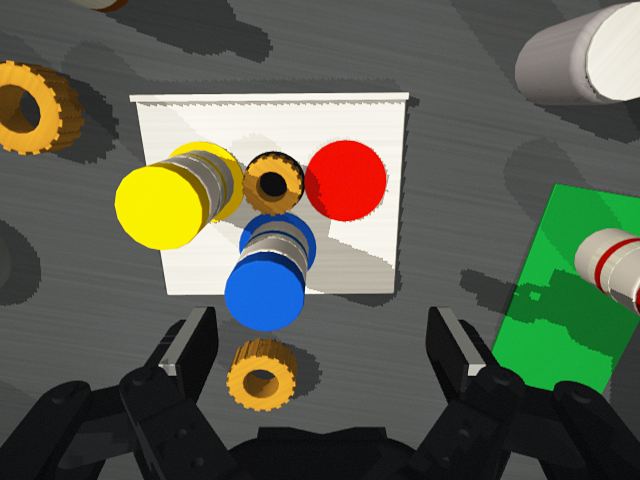

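The red jar stands on the mat, visible at the right edge (610,262), and the red disc is free at (345,180). I'll measure the disc and the other lids.

```bash
python3 - <<'E'
from m2 import *
import m1,pickle
d=pickle.load(open("w5.pkl","rb"))
x,e=top(d,big(d,*m1.R["red"],box=(290,120,400,230)),.009,.037,full=True); print("padred wrist",x.round(4),e)
for k in ["blue","yellow"]:
    x,e=top(d,big(d,*m1.R[k]),.104,.029); print(k,x.round(4),e.round(4))
c=big(d,*m1.R["gear"],box=(240,150,306,218)); P=np.array([ray(d,u,v,.028)[:2] for u,v in c]).astype(np.float32)
print("gear",cv2.minEnclosingCircle(P))
for n in ["scene","side"]:
    d=pickle.load(open(n+"5.pkl","rb"))
    b=(260,240,340,300) if n=="scene" else (280,200,350,260)
    try:
        c=big(d,*m1.R["red"],box=b); x,e=top(d,c,.009,.037,full=True); print("padred",n,x.round(4),e)
    except Exception as ex: print(ex)
E
```

```text
padred wrist [ 0.5905 -0.0306] 0.0004469559788289664
blue [0.5166 0.0188] 0.0004
yellow [0.5679 0.0954] 0.0004
gear ((0.5799540281295776, 0.03173019364476204), 0.027086809277534485)
padred scene [ 0.5943 -0.0295] 0.0014150102975630057
padred side [ 0.5926 -0.0295] 0.0124713365009456
```

```bash
python3 -m pendant '[[0,4,0,0],[0.1,8,0,0],[0.1,11,0,0],[0.1,11,-3,0],[0.1,11,-7,0],[0.1,11,-11,0],[0.1,11,-13.5,0],[0.1,11,-14.5,0]]' -1; python3 -m pendant '[[0,0,0,0],[0,0,0,0],[0,0,0,0],[0,0,0,0],[0,0,0,0],[0,0,0,0],[0,0,0,0]]' 1;python3 -m pendant '[[0,0,2,0],[0,0,5,0],[0,0,9,0],[0,0,12,0],[0,-4,14,0],[0,-8,14,0],[-1,-12,14,0],[-2,-16,14,0]]'
```

```text
clock: 8.43
tool_pos: [0.5673, 0.0939, 0.0467]
tcp_rot: [[0.983, 0.181, -0.005], [0.181, -0.983, -0.001], [-0.005, -0.0, -1.0]]
contact_force: [0.8, -0.3, -0.5]
grip_width: 1.001
clock: 9.02
tool_pos: [0.5703, 0.0951, 0.0523]
tcp_rot: [[0.983, 0.183, 0.003], [0.183, -0.983, -0.0], [0.003, 0.001, -1.0]]
contact_force: [-0.6, -1.3, 7.9]
grip_width: 0.665
clock: 9.68
tool_pos: [0.5489, -0.0662, 0.1916]
tcp_rot: [[0.983, 0.184, 0.002], [0.184, -0.983, -0.0], [0.002, 0.001, -1.0]]
contact_force: [0.6, -0.5, -1.6]
grip_width: 0.666
```

```bash
python3 -m pendant '[[-1.3,-4,0,0],[-2.6,-8,0,0],[-3.9,-12,0,0],[-5.2,-16,0,0],[-6.5,-19.5,0,0],[-7.9,-22.8,0,0],[-7.9,-22.8,0,0],[-7.9,-22.8,-3,0]]'; python3 -m pendant '[[0,0,-3,0],[0,0,-6,0],[0,0,-8,0],[0,0,-8,0],[0,0,-8,0]]'
```

```text
clock: 10.35
tool_pos: [0.4716, -0.296, 0.1653]
tcp_rot: [[0.984, 0.18, 0.008], [0.18, -0.984, -0.006], [0.007, 0.007, -1.0]]
contact_force: [0.9, -0.3, -0.9]
grip_width: 0.666
clock: 10.77
tool_pos: [0.4701, -0.2923, 0.0807]
tcp_rot: [[0.983, 0.183, -0.001], [0.183, -0.983, 0.001], [-0.001, -0.001, -1.0]]
contact_force: [0.1, 0.0, -1.2]
grip_width: 0.664
```

```bash
python3 -m pendant '[[0,0,-1,0],[0,0,-2,0],[0,0,-2.8,0],[0,0,-3.2,0],[0,0,-3.4,0],[0,0,-3.4,0],[0,0,-3.4,0]]'
```

```text
clock: 11.35
tool_pos: [0.47, -0.2924, 0.0474]
tcp_rot: [[0.983, 0.183, -0.0], [0.183, -0.983, 0.0], [-0.0, -0.0, -1.0]]
contact_force: [-5.0, 3.0, 11.1]
grip_width: 0.667
```

```bash
python3 -m pendant '[[0,0,0,0],[0,0,0,0],[0,0,0,0],[0,0,0,0],[0,0,0,0],[0,0,2,0],[0,0,5,0],[0,0,9,0]]' -1; python3 -m pendant '[[0,0,4,0],[0,4,6,0],[0.6,8,6,0],[1.2,12,6,0],[1.8,16,6,0],[2.4,20,6,0],[3,24,6,0],[3.6,28,6,0]]'; python3 -m pendant '[[0,0,0,0],[0,0,0,0],[0,0,0,0]]'; python3 -c "
from h import *
s=bot.observe();print(s['tool_pos'],s['clock'],s['grip_width']); d=cam('wrist'); cv2.imwrite('pics/w6.png',d['img']); import pickle; pickle.dump(d,open('w6.pkl','wb')); d=cam('side'); cv2.imwrite('pics/s6.png',d['img']);pickle.dump(d,open('side6.pkl','wb')); d=cam('scene'); pickle.dump(d,open('scene6.pkl','wb'))"
```

```text
clock: 12.02
tool_pos: [0.469, -0.2918, 0.1355]
tcp_rot: [[0.983, 0.183, -0.004], [0.183, -0.983, 0.003], [-0.003, -0.003, -1.0]]
contact_force: [1.5, -0.4, -0.3]
grip_width: 1.0
clock: 12.68
tool_pos: [0.506, -0.0106, 0.1966]
tcp_rot: [[0.983, 0.183, 0.0], [0.183, -0.983, -0.0], [0.0, 0.0, -1.0]]
contact_force: [0.8, -0.1, 0.9]
grip_width: 0.999
clock: 12.93
tool_pos: [0.5061, -0.0128, 0.1964]
tcp_rot: [[0.983, 0.183, -0.0], [0.183, -0.983, -0.0], [-0.0, 0.0, -1.0]]
contact_force: [0.3, -1.0, 0.5]
grip_width: 1.001
[ 0.50611319 -0.01283516  0.19640718] 12.9333 1.0006330521159112
```

View pics/w6.png

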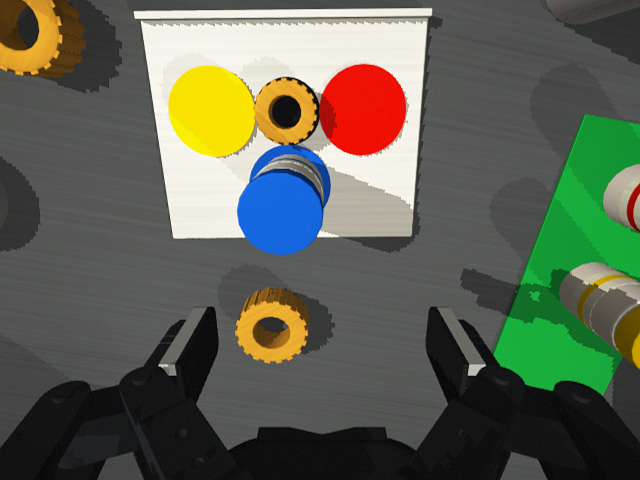

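View pics/s6.png

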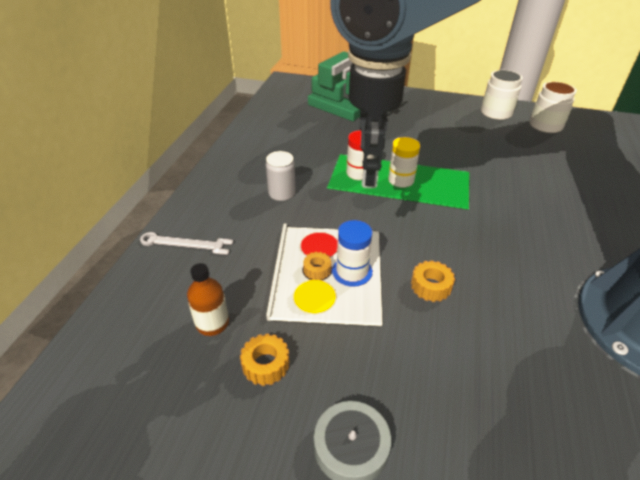

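Red and yellow stand on the mat, at side (358,157) and (404,163). Their discs are free at wrist (362,110) and (212,111). Blue comes next.

```bash
python3 - <<'E'
from m2 import *
import m1,pickle
for n,by,br in [("w6",(150,55,260,165),(315,55,410,165)),("side6",(290,278,340,315),(298,230,340,260)),("scene6",(350,255,405,290),(275,255,340,290))]:
    d=pickle.load(open(n+".pkl","rb"))
    for k,b in [("yellow",by),("red",br)]:
        try:
            x,e=top(d,big(d,*m1.R[k],box=b),.009,.037,full=True); print("pad",k,n,x.round(4),e.round(4))
        except Exception as ex: print(n,k,ex)
    x,e=top(d,big(d,*m1.R["blue"]),.104,.029); print("blue",n,x.round(4),e.round(4))
E
```

```text
pad yellow w6 [0.5659 0.0951] 0.0005
pad red w6 [ 0.5905 -0.0305] 0.0005
blue w6 [0.5168 0.0186] 0.0004
pad yellow side6 [0.5682 0.0921] 0.0011
pad red side6 [ 0.5926 -0.0346] 0.0077
blue side6 [0.5178 0.017 ] 0.0007
pad yellow scene6 [0.5707 0.0948] 0.0048
pad red scene6 [ 0.5947 -0.0295] 0.0024
blue scene6 [0.523  0.0187] 0.0008
```

```bash
python3 -m pendant '[[1.2,3.1,0,0],[1.2,3.1,-3,0],[1.2,3.1,-7,0],[1.2,3.1,-10,0],[1.2,3.1,-12.5,0],[1.2,3.1,-14,0],[1.2,3.1,-14.6,0],[1.2,3.1,-14.6,0]]' -1; python3 -m pendant '[[0,0,0,0],[0,0,0,0],[0,0,0,0],[0,0,0,0],[0,0,0,0],[0,0,0,0],[0,0,0,0]]' 1;python3 -m pendant '[[0,0,2,0],[0,0,5,0],[0,0,9,0],[0,0,12,0],[0,-4,14,0],[-1,-8,14,0],[-2,-12,14,0],[-3,-16,14,0]]'
```

```text
clock: 13.75
tool_pos: [0.5176, 0.0176, 0.0494]
tcp_rot: [[0.983, 0.181, -0.002], [0.181, -0.983, 0.0], [-0.002, -0.0, -1.0]]
contact_force: [-0.9, -0.7, 0.3]
grip_width: 0.998
clock: 14.33
tool_pos: [0.519, 0.0182, 0.052]
tcp_rot: [[0.983, 0.183, 0.003], [0.183, -0.983, -0.0], [0.002, 0.001, -1.0]]
contact_force: [-1.7, -1.3, 5.1]
grip_width: 0.664
clock: 15.0
tool_pos: [0.488, -0.1418, 0.1919]
tcp_rot: [[0.983, 0.184, 0.002], [0.184, -0.983, -0.001], [0.002, 0.001, -1.0]]
contact_force: [-0.4, -0.3, -2.8]
grip_width: 0.669
```

```bash
python3 -m pendant '[[-3,-3,0,0],[-6,-6,0,0],[-8.5,-9.5,0,0],[-10.5,-12.5,0,0],[-11.5,-15.1,0,0],[-11.5,-15.1,0,0],[-11.5,-15.1,-3,0],[-11.5,-15.1,-6,0]]'; python3 -m pendant '[[0,0,-3,0],[0,0,-5,0],[0,0,-5,0],[0,0,-5,0]]'
```

```text
clock: 15.67
tool_pos: [0.3741, -0.2924, 0.1316]
tcp_rot: [[0.983, 0.181, 0.004], [0.182, -0.983, -0.003], [0.003, 0.004, -1.0]]
contact_force: [-0.3, -0.3, -3.6]
grip_width: 0.671
clock: 16.0
tool_pos: [0.3735, -0.291, 0.0808]
tcp_rot: [[0.983, 0.183, -0.001], [0.183, -0.983, 0.001], [-0.001, -0.001, -1.0]]
contact_force: [0.1, -0.1, -2.2]
grip_width: 0.667
```

```bash
python3 -m pendant '[[0,0,-1,0],[0,0,-2,0],[0,0,-2.8,0],[0,0,-3.2,0],[0,0,-3.4,0],[0,0,-3.4,0],[0,0,-3.4,0]]'
```

```text
clock: 16.58
tool_pos: [0.3733, -0.2911, 0.047]
tcp_rot: [[0.983, 0.183, -0.001], [0.183, -0.983, 0.001], [-0.0, -0.001, -1.0]]
contact_force: [-4.1, 3.3, 10.6]
grip_width: 0.669
```

```bash
python3 -m pendant '[[0,0,0,0],[0,0,0,0],[0,0,0,0],[0,0,0,0],[0,0,0,0],[0,0,2,0],[0,0,5,0],[0,0,9,0]]' -1; python3 -m pendant '[[0,0,4,0],[1.5,4,6,0],[3,8,6,0],[5,12,6,0],[7,16,6,0],[9,20,6,0],[11,24,6,0],[13,28,6,0]]'; python3 -m pendant '[[1,3,-3,0],[1,3,-3,0],[1,3,-3,0],[1,3,-3,0]]'; python3 -c "
from h import *
s=bot.observe();print(s['tool_pos'],s['clock'],s['grip_width']); d=cam('wrist'); cv2.imwrite('pics/w7.png',d['img']); import pickle; pickle.dump(d,open('w7.pkl','wb')); d=cam('side'); cv2.imwrite('pics/s7.png',d['img']);pickle.dump(d,open('side7.pkl','wb')); d=cam('scene'); pickle.dump(d,open('scene7.pkl','wb'))"
```

```text
clock: 17.25
tool_pos: [0.3725, -0.2903, 0.1359]
tcp_rot: [[0.983, 0.183, -0.003], [0.183, -0.983, 0.003], [-0.003, -0.004, -1.0]]
contact_force: [-0.4, -0.4, -0.5]
grip_width: 1.0
clock: 17.92
tool_pos: [0.4945, -0.0282, 0.1966]
tcp_rot: [[0.983, 0.183, 0.0], [0.183, -0.983, -0.0], [0.0, 0.0, -1.0]]
contact_force: [0.8, -1.1, -0.6]
grip_width: 1.001
clock: 18.25
tool_pos: [0.5038, -0.0007, 0.1666]
tcp_rot: [[0.983, 0.183, -0.0], [0.183, -0.983, -0.0], [-0.0, 0.0, -1.0]]
contact_force: [0.5, 0.1, 0.7]
grip_width: 0.999
[ 0.50380793 -0.00065838  0.16655517] 18.25 0.999348274300169
```

View pics/w7.png

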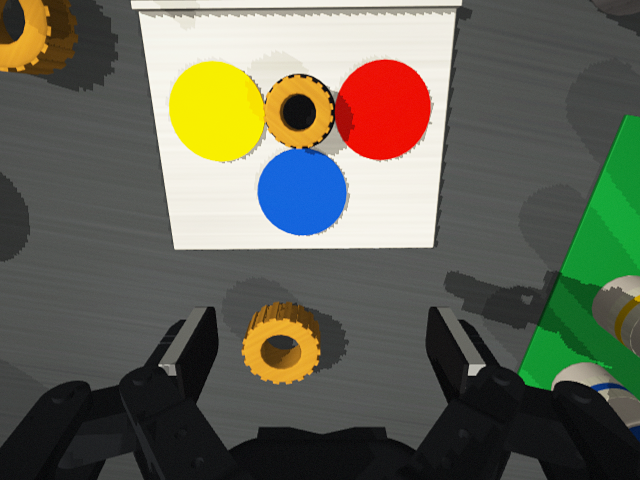

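View pics/s7.png

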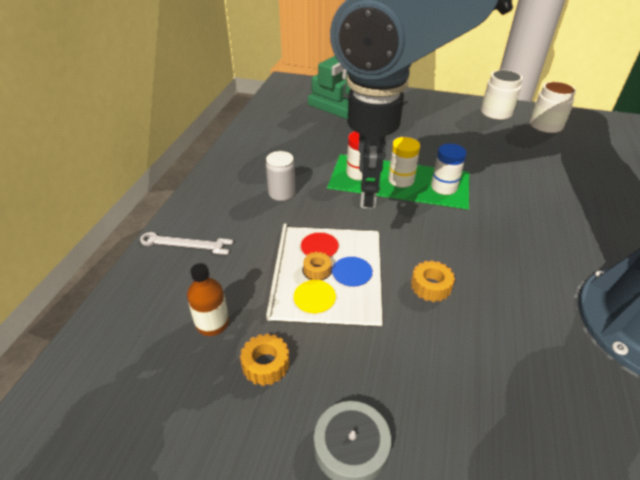

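All three jars stand on the mat, at side (358,157), (404,163) and (449,170). The gear is free at wrist (299,111). I'll measure the gear and the discs.

```bash
python3 - <<'E'
from m2 import *
import m1,pickle
B={"w7":dict(yellow=(160,50,270,170),red=(335,50,440,170),blue=(250,140,355,245),gear=(262,70,337,152)),
"side7":dict(yellow=(290,278,340,315),red=(298,230,340,260),blue=(330,254,376,288),gear=(300,250,334,282)),
"scene7":dict(yellow=(350,250,405,290),red=(275,255,340,290),blue=(315,225,362,260),gear=(320,240,362,280))}
for n,b in B.items():
    d=pickle.load(open(n+".pkl","rb"))
    for k in ["yellow","red","blue"]:
        x,e=top(d,big(d,*m1.R[k],box=b[k]),.009,.037,full=True); print("pad",k,n,x.round(4),e.round(4))
    c=big(d,*m1.R["gear"],box=b["gear"])
    x,e=top(d,c,.028,.0255); print("gear far half",n,x.round(4),e.round(4))
    print("   full",[a.round(4) for a in top(d,c,.028,.0255,full=True)])
d=pickle.load(open("w7.pkl","rb"))
im=cv2.resize(d["img"][65:160,255:345],None,fx=8,fy=8,interpolation=cv2.INTER_CUBIC)
g=cv2.cvtColor(im,cv2.COLOR_BGR2HSV)
m=cv2.inRange(g,(0,0,0),(180,255,60)); cs,_=cv2.findContours(m,cv2.RETR_EXTERNAL,cv2.CHAIN_APPROX_NONE)
for c in cs:
    if cv2.contourArea(c)>64*60:
        c=c[:,0]/8-.44+np.array([255,65]); print("bore", c.mean(0)); 
        P=np.array([ray(d,u,v,.028)[:2] for u,v in c]).astype(np.float32); print(cv2.minEnclosingCircle(P)); P=np.array([ray(d,u,v,.006)[:2] for u,v in c]).astype(np.float32); print(cv2.minEnclosingCircle(P))
E
```

```text
pad yellow w7 [0.566  0.0952] 0.0004
pad red w7 [ 0.5906 -0.0306] 0.0004
pad blue w7 [0.5155 0.0199] 0.0004
gear far half w7 [0.5789 0.0316] 0.0005
   full [array([0.5785, 0.0322]), np.float64(0.0008)]
pad yellow side7 [0.5683 0.0921] 0.0011
pad red side7 [ 0.5924 -0.0347] 0.0078
pad blue side7 [0.5177 0.017 ] 0.0024
gear far half side7 [0.5799 0.0306] 0.001
   full [array([0.5779, 0.0396]), np.float64(0.0061)]
pad yellow scene7 [0.57   0.0947] 0.0013
pad red scene7 [ 0.5948 -0.0296] 0.0024
pad blue scene7 [0.5195 0.0194] 0.0112
gear far half scene7 [0.5857 0.0329] 0.0009
   full [array([0.6   , 0.0357]), np.float64(0.0079)]
bore [298.74427003 111.68241602]
((0.5788270235061646, 0.0320226289331913), 0.012330328114330769)
((0.5782057642936707, 0.033228520303964615), 0.01328670047223568)
bore [327.30622449 107.72744898]
((0.582294762134552, 0.01996421627700329), 0.02277315966784954)
((0.5819422602653503, 0.02023908868432045), 0.024543799459934235)
```

```bash
python3 -m pendant '[[4,2,0,0],[7.6,3.2,0,0],[7.6,3.2,-3,0],[7.6,3.2,-6,0],[7.6,3.2,-9,0],[7.6,3.2,-11,0],[7.6,3.2,-12,0],[7.6,3.2,-12,0]]' -1; python3 -m pendant '[[0,0,-1,0],[0,0,-2,0],[0,0,-2.8,0],[0,0,-3.2,0],[0,0,-3.5,0],[0,0,-3.5,0],[0,0,-3.5,0]]' -1; python3 -c "
from h import *
s=bot.observe();print(s['tool_pos'],s['clock'],s['grip_width']); d=cam('side'); cv2.imwrite('pics/s8.png',cv2.resize(d['img'][180:340,220:420],None,fx=3.5,fy=3.5))"
```

```text
clock: 19.07
tool_pos: [0.5791, 0.0308, 0.0451]
tcp_rot: [[0.983, 0.182, -0.003], [0.182, -0.983, 0.0], [-0.003, -0.001, -1.0]]
contact_force: [-0.4, -0.4, 0.6]
grip_width: 0.996
clock: 19.65
tool_pos: [0.5801, 0.0317, 0.0116]
tcp_rot: [[0.983, 0.183, 0.0], [0.183, -0.983, -0.0], [0.0, 0.0, -1.0]]
contact_force: [-0.2, -0.3, 0.3]
grip_width: 1.004
[0.58008167 0.0316639  0.01161745] 19.65 1.0040252200144157
```

View pics/s8.png

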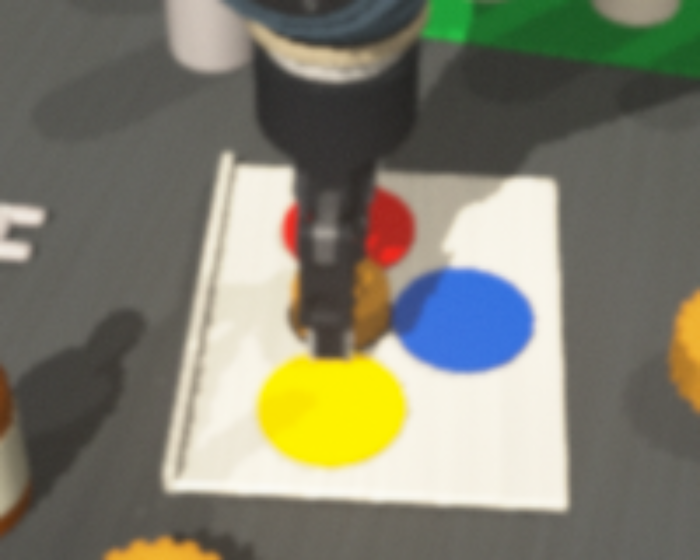

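The gear sits between the fingers at (340,305). I'll close, lift and check.

```bash
python3 -m pendant '[[0,0,0,0],[0,0,0,0],[0,0,0,0],[0,0,0,0],[0,0,0,0],[0,0,0,0],[0,0,0,0],[0,0,0,0]]' 1;python3 -m pendant '[[0,0,1,0],[0,0,3,0],[0,0,6,0],[0,0,10,0],[0,0,14,0],[0,0,15,0],[0,0,15,0],[0,0,15,0]]'; python3 -c "
from h import *
s=bot.observe();print(s['tool_pos'],s['clock'],s['grip_width']); d=cam('side'); cv2.imwrite('pics/s9.png',cv2.resize(d['img'][130:330,220:420],None,fx=3,fy=3)); d=cam('wrist'); cv2.imwrite('pics/w9.png',d['img'])"
```

```text
clock: 20.37
tool_pos: [0.5802, 0.0316, 0.0123]
tcp_rot: [[0.983, 0.183, 0.001], [0.183, -0.983, -0.0], [0.0, 0.0, -1.0]]
contact_force: [-2.9, -0.6, 9.1]
grip_width: 0.552
clock: 21.03
tool_pos: [0.5795, 0.0317, 0.161]
tcp_rot: [[0.983, 0.183, -0.0], [0.183, -0.983, 0.0], [-0.0, -0.0, -1.0]]
contact_force: [-0.7, -0.0, -3.3]
grip_width: 0.551
[0.57948056 0.03169174 0.16097064] 21.0333 0.5508731787157644
```

View pics/s9.png

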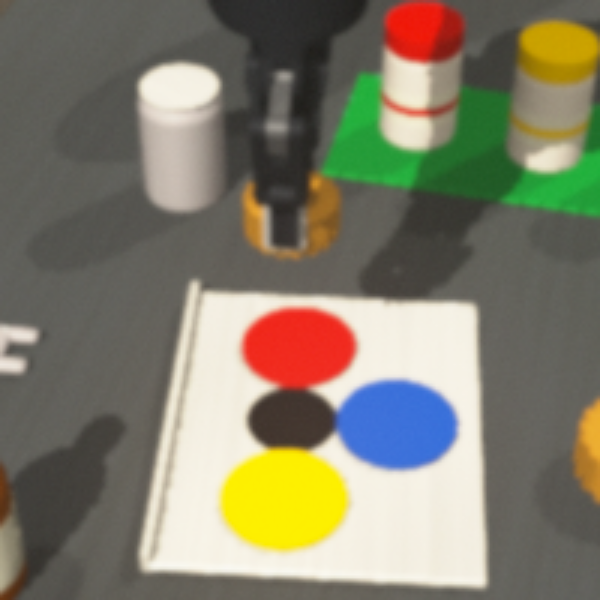

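View pics/w9.png

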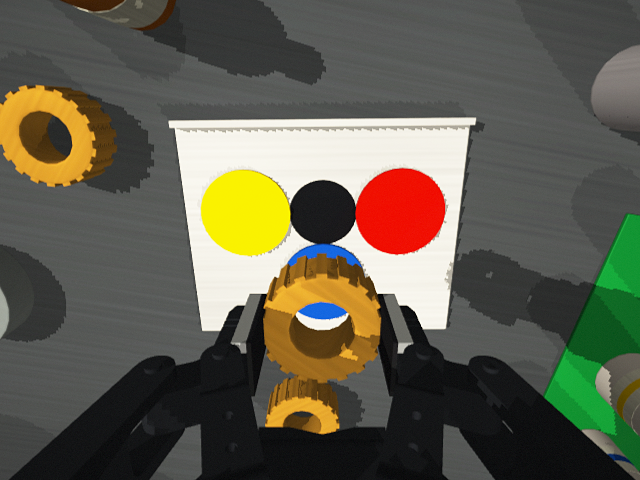

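The gear is held level, and only its dark base spot is left on the rack at wrist (323,212). Next I'll go to a viewpoint for the stand.

```bash
python3 -m pendant '[[-2.5,3.5,3,0],[-5,7,3,0],[-7.5,10.5,3,0],[-10,14,3,0],[-12.5,17,3,0],[-15,20.5,3,0],[-17.5,24,3,0],[-20,27.5,3,0]]'; python3 -m pendant '[[0,0.5,0,0],[0,0.5,0,0],[0,0.5,0,0],[0,0.5,0,0]]';python3 -c "
from h import *
import pickle
s=bot.observe();print(s['tool_pos'],s['clock'],s['grip_width']); d=cam('wrist'); cv2.imwrite('pics/w10.png',d['img']); pickle.dump(d,open('w10.pkl','wb'))"
```

```text
clock: 21.8
tool_pos: [0.3862, 0.2957, 0.1898]
tcp_rot: [[0.983, 0.182, -0.003], [0.182, -0.983, -0.002], [-0.003, 0.001, -1.0]]
contact_force: [1.0, 0.8, -2.8]
grip_width: 0.55
clock: 22.13
tool_pos: [0.3887, 0.2989, 0.1906]
tcp_rot: [[0.983, 0.182, -0.001], [0.182, -0.983, -0.001], [-0.002, 0.001, -1.0]]
contact_force: [0.6, -0.0, -3.5]
grip_width: 0.552
[0.38867056 0.29885819 0.19058834] 22.1333 0.5517859149140559
```

View pics/w10.png

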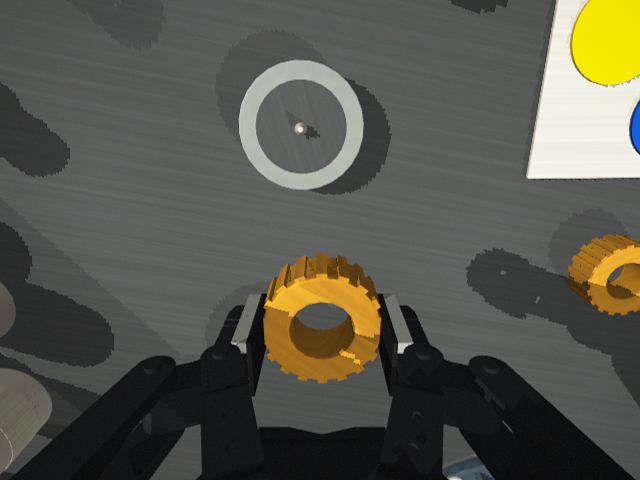

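The stand is at (301,125) and its pin at (301,128), directly ahead of the held gear.

```bash
python3 - <<'E'
from m2 import *
import pickle
d=pickle.load(open("w10.pkl","rb")); s=bot.observe()["tool_pos"]
for lo,hi in [((35,5,120),(90,60,255))]:
    c=big(d,lo,hi,box=(225,45,375,205))
    for z in (.03,): 
        P=np.array([ray(d,u,v,z)[:2] for u,v in c]).astype(np.float32); print(cv2.minEnclosingCircle(P)); print(top(d,c,z,.05,full=True),top(d,c,z,.05))
for uv in [(300,127),(301,128),(302,129)]: print("pin",uv,[ray(d,*uv,z).round(4)[:2].tolist() for z in (.03,.043)])
print(s, bot.observe()["clock"])
cv2.imwrite("pics/s10.png",cv2.resize(d["img"][100:160,265:345],None,fx=8,fy=8,interpolation=cv2.INTER_CUBIC))
E
```

```text
((0.45129698514938354, 0.3290487229824066), 0.049922842532396317)
(array([0.4513178, 0.3288744]), np.float64(0.0005964807951524968)) (array([0.45194313, 0.32842851]), np.float64(0.0003128065202420413))
pin (300, 127) [[0.452, 0.3295], [0.4528, 0.3289]]
pin (301, 128) [[0.4514, 0.3286], [0.4523, 0.328]]
pin (302, 129) [[0.4508, 0.3277], [0.4517, 0.3272]]
[0.38886326 0.29874583 0.19079032] 22.1833
```

View pics/s10.png

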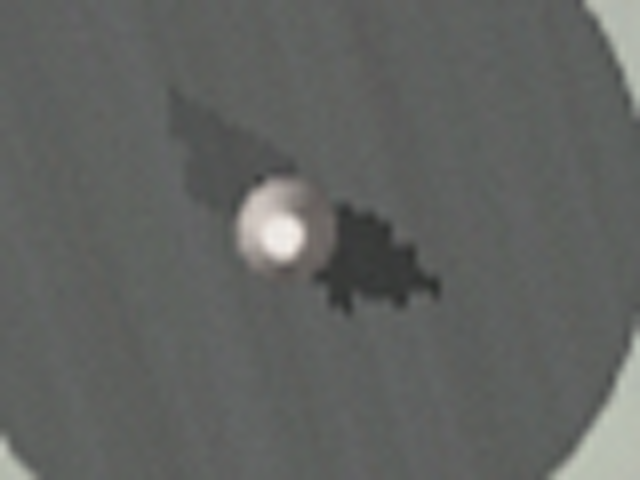

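```bash
python3 -m pendant '[[3.2,1.5,0,0],[6.4,3,0,0],[6.4,3,-3,0],[6.4,3,-6,0],[6.4,3,-9,0],[6.4,3,-11,0],[6.4,3,-12,0],[6.4,3,-12,0]]'; python3 -m pendant '[[0,0,0,0],[0,0,0,0]]';python3 -c "
from h import *
import pickle
s=bot.observe();print(s['tool_pos'],s['clock'],s['grip_width']); d=cam('side'); cv2.imwrite('pics/s11.png',cv2.resize(d['img'][320:480,260:440],None,fx=3.7,fy=3.7)); d=cam('scene'); cv2.imwrite('pics/c11.png',cv2.resize(d['img'][150:280,420:590],None,fx=4,fy=4))"
```

```text
clock: 22.85
tool_pos: [0.452, 0.3284, 0.0694]
tcp_rot: [[0.983, 0.181, -0.003], [0.181, -0.983, -0.002], [-0.004, 0.001, -1.0]]
contact_force: [0.2, 0.5, -2.3]
grip_width: 0.546
clock: 23.02
tool_pos: [0.4534, 0.33, 0.0729]
tcp_rot: [[0.983, 0.182, 0.002], [0.182, -0.983, 0.001], [0.002, -0.001, -1.0]]
contact_force: [0.1, 0.7, -2.7]
grip_width: 0.549
[0.45341055 0.32998499 0.07289045] 23.0167 0.5488568266023899
```

View pics/s11.png

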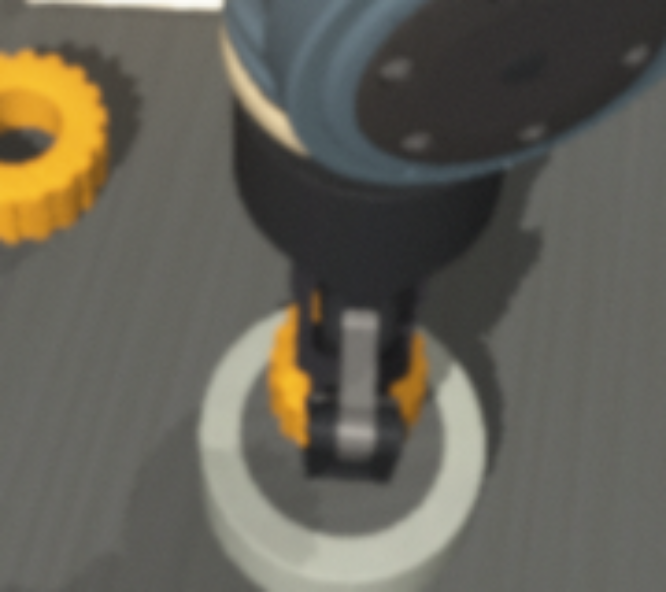

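View pics/c11.png

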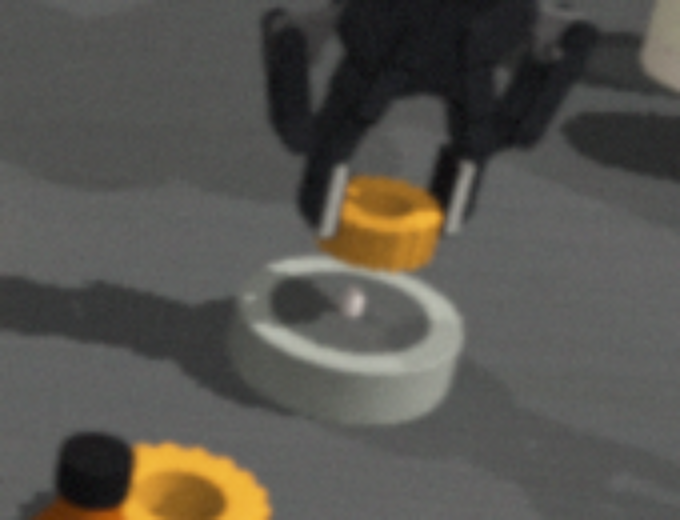

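In the scene crop the gear (385,225) looks right of the pin (353,305). I'll compare that with the expected projections.

```bash
python3 - <<'E'
from h import *
import pickle
from m2 import big
import m1
d=cam("scene"); g=proj
f=lambda u:((u-np.array([420,150]))*4).round(0)
for p in [(.452,.329,.067),(.452,.329,.089),(.452,.329,.03),(.452,.329,.043),(.457,.329,.03)]: print(p,f(proj(d,p)))
c=big(d,*m1.R["gear"],box=(495,190,540,225)); print("gear contour bbox in crop",f(c.min(0)),f(c.max(0)))
# fit far half of gear top at z=TCP-.0057+.022
s=bot.observe()["tool_pos"]; print(s)
from m2 import top
print("gear by scene, top z",s[2]-.0057+.022, top(d,c,s[2]+.0163,.0255))
for u,v in [(508.2,224.5),(508,222.5)]: print("pin",ray(d,u,v,.037),ray(d,u,v,.043))
E
```

```text
(0.452, 0.329, 0.067) [366. 239.]
(0.452, 0.329, 0.089) [377. 197.]
(0.452, 0.329, 0.03) [349. 308.]
(0.452, 0.329, 0.043) [355. 284.]
(0.457, 0.329, 0.03) [350. 314.]
gear contour bbox in crop [320. 176.] [442. 268.]
[0.45304438 0.33009666 0.07273067]
gear by scene, top z 0.08903067321317859 (array([0.45862995, 0.33072287]), np.float64(0.002536089706585821))
pin [0.45450759 0.32901969 0.037     ] [0.46434469 0.32630668 0.043     ]
pin [0.44744794 0.3297212  0.037     ] [0.45737354 0.3269994  0.043     ]
```

The projections agree: the apparent shift is camera roll, and gear and pin match within about 2 mm. I'll nudge y by −1.5 mm and lower.

```bash
python3 -m pendant '[[0,-0.15,0,0],[0,-0.15,-1,0],[0,-0.15,-1.8,0],[0,-0.15,-2.4,0],[0,-0.15,-2.8,0],[0,-0.15,-2.9,0],[0,-0.15,-2.9,0]]'; python3 -m pendant '[[0,0,-0.3,0],[0,0,-0.6,0],[0,0,-0.7,0],[0,0,-0.7,0]]'
```

```text
clock: 23.75
tool_pos: [0.4522, 0.3282, 0.0419]
tcp_rot: [[0.983, 0.183, -0.001], [0.183, -0.983, -0.0], [-0.001, 0.0, -1.0]]
contact_force: [-0.1, 0.3, -2.8]
grip_width: 0.549
clock: 24.08
tool_pos: [0.4527, 0.3285, 0.0364]
tcp_rot: [[0.983, 0.183, 0.001], [0.183, -0.983, 0.0], [0.001, -0.0, -1.0]]
contact_force: [-4.1, -1.2, 8.6]
grip_width: 0.549
```

```bash
python3 -m pendant '[[0,0,0,0],[0,0,0,0],[0,0,0,0],[0,0,0,0],[0,0,0,0],[0,0,2,0],[0,0,5,0],[0,0,9,0]]' -1; python3 -m pendant '[[-3,-2,4,0],[-6,-4,6,0],[-8,-6,6,0],[-8,-6,6,0],[-8,-6,6,0]]'; python3 -c "
from h import *
import pickle
s=bot.observe();print(s['tool_pos'],s['clock'],s['grip_width']); d=cam('wrist'); cv2.imwrite('pics/w12.png',d['img']); pickle.dump(d,open('w12.pkl','wb')); d=cam('scene'); cv2.imwrite('pics/c12.png',cv2.resize(d['img'][150:280,420:590],None,fx=4,fy=4))"
```

```text
clock: 24.75
tool_pos: [0.4512, 0.3275, 0.1245]
tcp_rot: [[0.983, 0.183, -0.004], [0.183, -0.983, -0.002], [-0.004, 0.002, -1.0]]
contact_force: [1.4, 0.8, -0.3]
grip_width: 0.999
clock: 25.17
tool_pos: [0.3717, 0.2677, 0.1862]
tcp_rot: [[0.983, 0.182, 0.001], [0.182, -0.983, 0.001], [0.001, -0.0, -1.0]]
contact_force: [0.8, 0.8, 0.2]
grip_width: 0.997
[0.37172891 0.26774667 0.18624946] 25.1667 0.9967529242382202
```

View pics/w12.png

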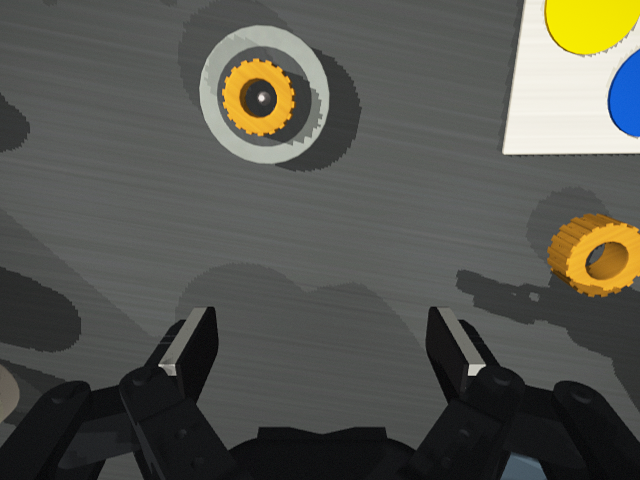

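View pics/c12.png

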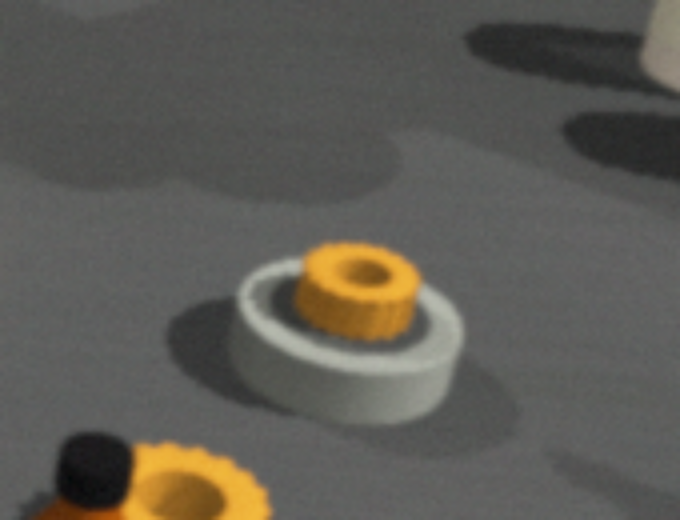

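The gear lies flat on the stand with the pin visible inside its bore at wrist (262,97), ring centre (265,95). Now I'll return the jars, blue first.

```bash
python3 -m pendant '[[0,-4,0,0],[0,-8,0,0],[0,-12,0,0],[0,-16,0,0],[0,-20,0,0],[0,-24,0,0],[0,-28,0,0],[0,-32,0,0]]' -1; python3 -m pendant '[[0,-4,0,0],[0,-8,0,0],[0,-12,0,0],[0,-16,0,0],[0,-20,0,0],[0,-24,0,0],[0,-24,0,0],[0,-24,0,0]]'; python3 -c "
from h import *
s=bot.observe();print(s['tool_pos'],s['clock'])"
```

```text
clock: 25.93
tool_pos: [0.3729, -0.0537, 0.1853]
tcp_rot: [[0.983, 0.183, 0.0], [0.183, -0.983, 0.0], [0.0, 0.0, -1.0]]
contact_force: [1.4, -0.2, 0.6]
grip_width: 1.0
clock: 26.6
tool_pos: [0.3726, -0.2934, 0.1845]
tcp_rot: [[0.984, 0.18, -0.001], [0.18, -0.984, 0.001], [-0.001, -0.001, -1.0]]
contact_force: [0.6, 0.6, -1.2]
grip_width: 0.998
[ 0.37260291 -0.29342866  0.18452939] 26.6
```

```bash
python3 -m pendant '[[0,0,0,0],[0,0,0,0]]'; python3 -c "
from h import *
from m2 import *
import m1
s=bot.observe();print(s['tool_pos'],s['clock'])
for n in ['side','scene']:
  d=cam(n)
  for k in ['red','yellow','blue']:
    try:
      b=(300,100,500,215) if n=='side' else (100,120,270,275)
      print(n,k,top(d,big(d,*m1.R[k],box=b),.099,.029))
    except Exception as e: print(n,k,e)
d=cam('side'); cv2.imwrite('pics/s13.png',d['img'])
d=cam('wrist'); cv2.imwrite('pics/w13.png',d['img'])"
```

```text
clock: 26.77
tool_pos: [0.3726, -0.2908, 0.1851]
tcp_rot: [[0.983, 0.184, -0.001], [0.184, -0.983, 0.001], [-0.001, -0.001, -1.0]]
contact_force: [0.2, -0.5, 0.0]
grip_width: 0.999
[ 0.37264195 -0.2907525   0.18505407] 26.7667
side red (array([ 0.56792313, -0.29727723]), np.float64(0.00045521434314550844))
side yellow (array([ 0.46923729, -0.29610314]), np.float64(0.0004696196872848833))
side blue (array([ 0.37178733, -0.29347606]), np.float64(0.0003650366358401783))
scene red (array([ 0.56926221, -0.29171042]), np.float64(0.0010019235753315145))
scene yellow (array([ 0.47171954, -0.2904195 ]), np.float64(0.0008040461016284254))
scene blue (array([ 0.37275268, -0.28902804]), np.float64(0.0005747550760516118))
```

View pics/w13.png

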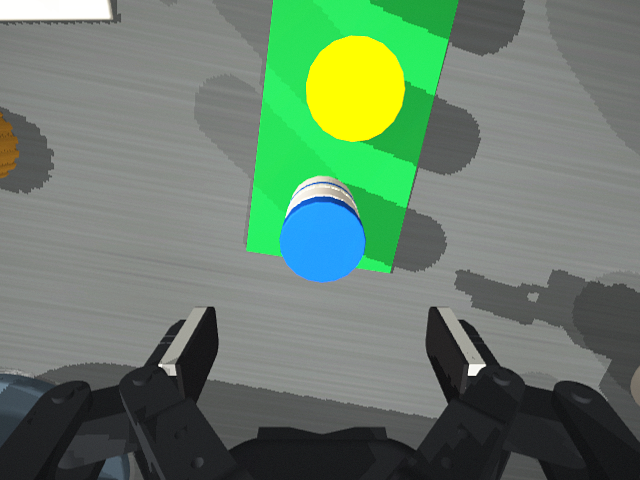

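The blue lid (322,240) is centred between the fingers, and the positions agree within about 2 mm. I'll descend and grip.

```bash
python3 -m pendant '[[0,0,-3,0],[0,0,-6,0],[0,0,-9,0],[0,0,-11.5,0],[0,0,-13,0],[0,0,-13.7,0],[0,0,-13.7,0],[0,0,-13.7,0]]' -1; python3 -m pendant '[[0,0,0,0],[0,0,0,0],[0,0,0,0],[0,0,0,0],[0,0,0,0],[0,0,0,0],[0,0,0,0]]' 1; python3 -m pendant '[[0,0,2,0],[0,0,5,0],[0,0,9,0],[0,0,12,0],[0,0,15,0],[2,4,15,0],[4,8,15,0],[6,12,15,0]]'
```

```text
clock: 27.63
tool_pos: [0.3728, -0.2917, 0.049]
tcp_rot: [[0.983, 0.183, 0.0], [0.183, -0.983, -0.0], [0.0, 0.0, -1.0]]
contact_force: [0.8, 0.4, 0.1]
grip_width: 1.004
clock: 28.22
tool_pos: [0.3729, -0.292, 0.0497]
tcp_rot: [[0.983, 0.183, 0.001], [0.183, -0.983, -0.001], [0.001, 0.001, -1.0]]
contact_force: [-0.3, 2.3, 9.8]
grip_width: 0.667
clock: 28.88
tool_pos: [0.4286, -0.1788, 0.1995]
tcp_rot: [[0.984, 0.181, 0.002], [0.181, -0.984, -0.001], [0.002, 0.001, -1.0]]
contact_force: [1.2, -0.4, -2.5]
grip_width: 0.663
```

```bash
python3 -m pendant '[[2,4,0,0],[4,8,0,0],[6,12,0,0],[8,16,0,0],[8.5,19,0,0],[8.5,19,0,0],[8.5,19,-4,0],[8.5,19,-8,0]]'; python3 -m pendant '[[0,0,-2,0],[0,0,-3,0],[0,0,-3,0],[0,0,-3,0]]'
```

```text
clock: 29.55
tool_pos: [0.5147, 0.0109, 0.1195]
tcp_rot: [[0.983, 0.185, 0.006], [0.185, -0.983, -0.0], [0.006, 0.001, -1.0]]
contact_force: [1.8, -0.7, -3.5]
grip_width: 0.668
clock: 29.88
tool_pos: [0.5138, 0.01, 0.0894]
tcp_rot: [[0.983, 0.183, 0.001], [0.183, -0.983, -0.0], [0.001, 0.0, -1.0]]
contact_force: [-0.1, -0.4, -1.6]
grip_width: 0.665
```

```bash
python3 -m pendant '[[0.4,0.9,0,0],[0.4,0.9,0,0],[0.4,0.9,-1,0],[0.4,0.9,-2,0],[0.4,0.9,-2.7,0],[0.4,0.9,-3.1,0],[0.4,0.9,-3.3,0],[0.4,0.9,-3.3,0]]'; python3 -m pendant '[[0,0,0,0],[0,0,0,0]]'
```

```text
clock: 30.55
tool_pos: [0.5171, 0.0191, 0.0551]
tcp_rot: [[0.983, 0.183, -0.001], [0.183, -0.983, 0.0], [-0.001, -0.0, -1.0]]
contact_force: [-0.0, 1.4, -2.5]
grip_width: 0.665
clock: 30.72
tool_pos: [0.5174, 0.0191, 0.0554]
tcp_rot: [[0.983, 0.183, 0.0], [0.183, -0.983, -0.0], [0.0, 0.0, -1.0]]
contact_force: [-0.5, 0.8, -3.0]
grip_width: 0.665
```

Not touching yet, so a little lower.

```bash
python3 -m pendant '[[0,0,-0.1,0],[0,0,-0.15,0],[0,0,-0.15,0]]'
```

```text
clock: 30.97
tool_pos: [0.5175, 0.0191, 0.0547]
tcp_rot: [[0.983, 0.183, 0.001], [0.183, -0.983, -0.0], [0.001, 0.0, -1.0]]
contact_force: [-4.4, -0.5, 9.3]
grip_width: 0.665
```

Contact. I'll release it, raise, and go to the yellow jar, last released at (0.470, −0.2924).

```bash
python3 -m pendant '[[0,0,0,0],[0,0,0,0],[0,0,0,0],[0,0,0,0],[0,0,0,0],[0,0,2,0],[0,0,5,0],[0,0,9,0]]' -1; python3 -m pendant '[[0,0,4,0],[-0.5,-4,4,0],[-1,-8,4,0],[-1.5,-12,4,0],[-2,-16,4,0],[-2.5,-20,4,0],[-3.2,-24,4,0],[-4,-28,4,0]]'; python3 -m pendant '[[-0.7,-3.1,0,0],[-0.7,-3.1,0,0],[-0.7,-3.1,0,0]]'; python3 -c "
from h import *
s=bot.observe();print(s['tool_pos'],s['clock']); d=cam('side'); cv2.imwrite('pics/s14.png',d['img'])"
```

```text
clock: 31.63
tool_pos: [0.5159, 0.0192, 0.1431]
tcp_rot: [[0.983, 0.183, -0.005], [0.183, -0.983, 0.0], [-0.005, -0.001, -1.0]]
contact_force: [-0.1, -0.5, 0.4]
grip_width: 1.002
clock: 32.3
tool_pos: [0.4767, -0.2628, 0.184]
tcp_rot: [[0.983, 0.183, 0.0], [0.183, -0.983, -0.0], [0.0, 0.0, -1.0]]
contact_force: [1.1, 0.3, -0.4]
grip_width: 0.999
clock: 32.55
tool_pos: [0.4697, -0.293, 0.1836]
tcp_rot: [[0.984, 0.18, -0.0], [0.18, -0.984, 0.0], [-0.0, -0.0, -1.0]]
contact_force: [-0.7, 0.7, -0.0]
grip_width: 0.995
[ 0.46971405 -0.2930177   0.18363414] 32.55
```

View pics/s14.png

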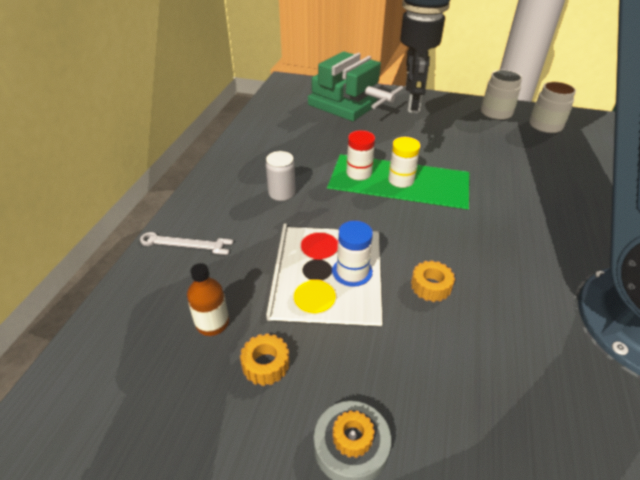

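Blue is back on its disc at (355,252), and the gear is on the stand at (353,433). Next I'll pick up yellow.

```bash
python3 -m pendant '[[0,0,-3,0],[0,0,-6,0],[0,0,-9,0],[0,0,-11.5,0],[0,0,-13,0],[0,0,-13.6,0],[0,0,-13.6,0],[0,0,-13.6,0]]' -1; python3 -m pendant '[[0,0,0,0],[0,0,0,0],[0,0,0,0],[0,0,0,0],[0,0,0,0],[0,0,0,0],[0,0,0,0]]' 1; python3 -m pendant '[[0,0,2,0],[0,0,5,0],[0,0,9,0],[0,0,12,0],[0,0,15,0],[1,4,15,0],[2,8,15,0],[3,12,15,0]]'
```

```text
clock: 33.27
tool_pos: [0.4709, -0.2914, 0.0487]
tcp_rot: [[0.983, 0.184, 0.0], [0.184, -0.983, -0.0], [0.0, 0.0, -1.0]]
contact_force: [-0.6, -0.8, 0.4]
grip_width: 1.001
clock: 33.85
tool_pos: [0.4709, -0.2922, 0.0493]
tcp_rot: [[0.983, 0.183, 0.002], [0.183, -0.983, -0.001], [0.001, 0.001, -1.0]]
contact_force: [1.0, 1.8, 6.5]
grip_width: 0.666
clock: 34.52
tool_pos: [0.5003, -0.1708, 0.199]
tcp_rot: [[0.984, 0.181, 0.002], [0.181, -0.984, -0.001], [0.001, 0.001, -1.0]]
contact_force: [0.2, -0.2, -2.3]
grip_width: 0.668
```

```bash
python3 -m pendant '[[1,4,0,0],[2,8,0,0],[3,12,0,0],[4,16,0,0],[5,20,0,0],[6,24,0,0],[6.8,26.5,0,0],[6.8,26.5,0,0]]'; python3 -m pendant '[[0,0,-4,0],[0,0,-8,0],[0,0,-11,0],[0,0,-11,0],[0,0,-11,0]]'
```

```text
clock: 35.18
tool_pos: [0.569, 0.0975, 0.1984]
tcp_rot: [[0.982, 0.186, 0.001], [0.186, -0.982, 0.001], [0.001, -0.001, -1.0]]
contact_force: [0.0, -0.4, -2.9]
grip_width: 0.662
clock: 35.6
tool_pos: [0.5678, 0.0928, 0.0878]
tcp_rot: [[0.983, 0.182, -0.002], [0.182, -0.983, -0.0], [-0.002, -0.0, -1.0]]
contact_force: [0.8, 0.3, -2.3]
grip_width: 0.663
```

```bash
python3 -m pendant '[[0.1,0.2,0,0],[0.1,0.2,0,0],[0.1,0.2,-1,0],[0.1,0.2,-2,0],[0.1,0.2,-2.7,0],[0.1,0.2,-3.2,0],[0.1,0.2,-3.4,0],[0.1,0.2,-3.4,0]]'; python3 -m pendant '[[0,0,0,0],[0,0,0,0]]'
```

```text
clock: 36.27
tool_pos: [0.5691, 0.0951, 0.0544]
tcp_rot: [[0.983, 0.183, -0.001], [0.183, -0.983, -0.0], [-0.001, -0.0, -1.0]]
contact_force: [-5.5, -1.1, 10.9]
grip_width: 0.67
clock: 36.43
tool_pos: [0.5691, 0.0951, 0.0544]
tcp_rot: [[0.983, 0.183, -0.001], [0.183, -0.983, -0.0], [-0.001, -0.0, -1.0]]
contact_force: [-5.9, -0.8, 8.7]
grip_width: 0.668
```

Release, then go to red at (0.568, −0.2947).

```bash
python3 -m pendant '[[0,0,0,0],[0,0,0,0],[0,0,0,0],[0,0,0,0],[0,0,0,0],[0,0,2,0],[0,0,5,0],[0,0,9,0]]' -1; python3 -m pendant '[[0,0,4,0],[0,-4,4,0],[0,-8,4,0],[0,-12,4,0],[0,-16,4,0],[0,-20,4,0],[0,-24,4,0],[0,-28,4,0]]'; python3 -m pendant '[[-0.1,-4,0,0],[-0.1,-8,0,0],[-0.1,-11,0,0],[-0.1,-11,0,0],[-0.1,-11,0,0],[-0.1,-11,0,0]]'; python3 -c "
from h import *
s=bot.observe();print(s['tool_pos'],s['clock']); d=cam('wrist'); cv2.imwrite('pics/w15.png',d['img'])"
```

```text
clock: 37.1
tool_pos: [0.5679, 0.095, 0.1428]
tcp_rot: [[0.983, 0.183, -0.005], [0.183, -0.983, -0.0], [-0.005, -0.0, -1.0]]
contact_force: [0.2, 0.3, -0.6]
grip_width: 1.0
clock: 37.77
tool_pos: [0.5689, -0.1869, 0.184]
tcp_rot: [[0.983, 0.183, 0.0], [0.183, -0.983, 0.0], [0.0, 0.0, -1.0]]
contact_force: [1.0, 1.4, 0.4]
grip_width: 0.999
clock: 38.27
tool_pos: [0.5682, -0.2943, 0.1837]
tcp_rot: [[0.983, 0.183, -0.0], [0.183, -0.983, 0.001], [-0.0, -0.001, -1.0]]
contact_force: [0.4, 0.1, -0.4]
grip_width: 0.999
[ 0.56819695 -0.29427985  0.18369292] 38.2667
```

View pics/w15.png

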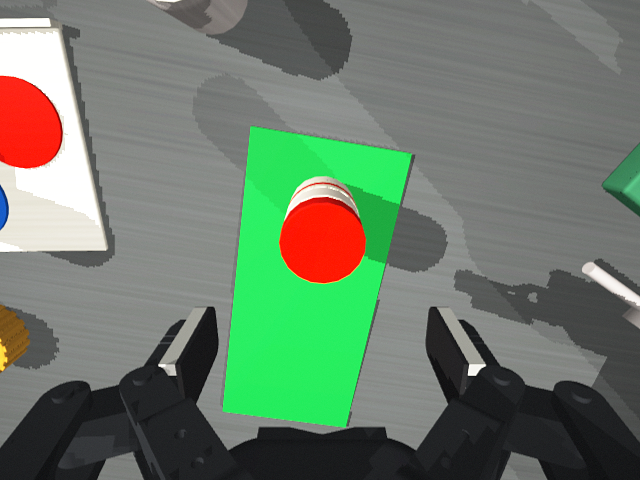

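The red lid (323,240) is centred between the fingers, as blue was. I'll grip it and go to (0.5915, −0.0295).

```bash
python3 -m pendant '[[0,0,-3,0],[0,0,-6,0],[0,0,-9,0],[0,0,-11.5,0],[0,0,-13,0],[0,0,-13.6,0],[0,0,-13.6,0],[0,0,-13.6,0]]' -1; python3 -m pendant '[[0,0,0,0],[0,0,0,0],[0,0,0,0],[0,0,0,0],[0,0,0,0],[0,0,0,0],[0,0,0,0]]' 1; python3 -m pendant '[[0,0,2,0],[0,0,5,0],[0,0,9,0],[0,0,12,0],[0,0,15,0],[0.5,4,15,0],[1,8,15,0],[1.5,12,15,0]]';python3 -m pendant '[[0.4,4,0,0],[0.6,8,0,0],[0.8,12,0,0],[0.8,14.4,0,0],[0.8,14.4,0,0],[0.8,14.4,-4,0],[0.8,14.4,-8,0],[0.8,14.4,-11,0]]'; python3 -m pendant '[[0,0,0,0],[0,0,0,0],[0,0,0,0]]'
```

```text
clock: 38.98
tool_pos: [0.5689, -0.2944, 0.0489]
tcp_rot: [[0.983, 0.184, 0.001], [0.184, -0.983, -0.0], [0.001, 0.001, -1.0]]
contact_force: [0.2, 0.5, 1.2]
grip_width: 0.999
clock: 39.57
tool_pos: [0.5689, -0.2951, 0.0495]
tcp_rot: [[0.983, 0.183, 0.002], [0.183, -0.983, -0.001], [0.002, 0.001, -1.0]]
contact_force: [-1.8, 2.2, 6.5]
grip_width: 0.666
clock: 40.23
tool_pos: [0.5831, -0.1738, 0.1988]
tcp_rot: [[0.983, 0.181, 0.001], [0.181, -0.983, -0.0], [0.001, 0.0, -1.0]]
contact_force: [0.3, 0.3, -3.0]
grip_width: 0.664
clock: 40.9
tool_pos: [0.5904, -0.0309, 0.0859]
tcp_rot: [[0.983, 0.183, -0.001], [0.183, -0.983, 0.0], [-0.001, -0.0, -1.0]]
contact_force: [-0.4, -0.1, -2.8]
grip_width: 0.664
clock: 41.15
tool_pos: [0.5925, -0.0313, 0.0901]
tcp_rot: [[0.983, 0.182, 0.003], [0.182, -0.983, -0.0], [0.003, 0.001, -1.0]]
contact_force: [-0.0, 0.2, -2.5]
grip_width: 0.663
```

```bash
python3 -m pendant '[[0,0.1,0,0],[0,0.1,0,0],[0,0.1,-1,0],[0,0.1,-2,0],[0,0.1,-2.7,0],[0,0.1,-3.2,0],[0,0.1,-3.4,0],[0,0.1,-3.4,0]]'; python3 -m pendant '[[0,0,0,0],[0,0,0,0]]'
```

```text
clock: 41.82
tool_pos: [0.591, -0.0298, 0.0545]
tcp_rot: [[0.983, 0.183, -0.001], [0.183, -0.983, 0.0], [-0.001, -0.0, -1.0]]
contact_force: [-7.6, 0.9, 12.4]
grip_width: 0.668
clock: 41.98
tool_pos: [0.591, -0.0298, 0.0545]
tcp_rot: [[0.983, 0.183, -0.001], [0.183, -0.983, 0.0], [-0.001, -0.0, -1.0]]
contact_force: [-6.9, 0.7, 11.4]
grip_width: 0.664
```

Release, raise and back off for a check.

```bash
python3 -m pendant '[[0,0,0,0],[0,0,0,0],[0,0,0,0],[0,0,0,0],[0,0,0,0],[0,0,2,0],[0,0,5,0],[0,0,9,0]]' -1; python3 -m pendant '[[0,0,4,0],[0,0,8,0],[-3,1,11,0],[-6,2,15,0],[-9,3,18,0],[-11,4,20,0],[-11,4,20,0],[-11,4,20,0]]'; python3 -m pendant '[[0,0,0,0],[0,0,0,0],[0,0,0,0]]'; python3 - <<'E'
from m2 import *
import m1,pickle
for n in ["wrist","side","scene"]:
    d=cam(n); cv2.imwrite(f"pics/f_{n}.png",d["img"]); pickle.dump(d,open(f"f_{n}.pkl","wb"))
    if n=="wrist": continue
    for k in ["red","yellow","blue"]:
        b=(260,190,400,330) if n=="side" else (270,180,420,240)
        print(n,k,top(d,big(d,*m1.R[k],box=b),.104,.029))
print(bot.observe()["clock"],bot.observe()["tool_pos"])
E
```

```text
clock: 42.65
tool_pos: [0.5899, -0.0297, 0.1428]
tcp_rot: [[0.983, 0.183, -0.005], [0.183, -0.983, 0.001], [-0.005, -0.001, -1.0]]
contact_force: [-0.1, 0.5, 0.5]
grip_width: 1.002
clock: 43.32
tool_pos: [0.4811, 0.0105, 0.3457]
tcp_rot: [[0.983, 0.184, 0.004], [0.184, -0.983, -0.0], [0.004, 0.001, -1.0]]
contact_force: [0.4, -0.7, -1.1]
grip_width: 0.998
clock: 43.57
tool_pos: [0.4816, 0.0098, 0.3425]
tcp_rot: [[0.983, 0.182, -0.003], [0.182, -0.983, 0.0], [-0.002, -0.001, -1.0]]
contact_force: [1.1, -0.3, -0.5]
grip_width: 0.999
side red (array([ 0.58978981, -0.0310969 ]), np.float64(0.0004066091360126995))
side yellow (array([0.56689701, 0.09479633]), np.float64(0.0006889046829749888))
side blue (array([0.51751797, 0.01780172]), np.float64(0.0007599620807105837))
scene red (array([ 0.59223254, -0.02816597]), np.float64(0.0004931675956925008))
scene yellow (array([0.56907171, 0.09577878]), np.float64(0.0004128370426477955))
scene blue (array([0.5223013, 0.0195401]), np.float64(0.0007945128534103907))
43.7167 [0.48152502 0.00991384 0.34307161]
```

View pics/f_wrist.png

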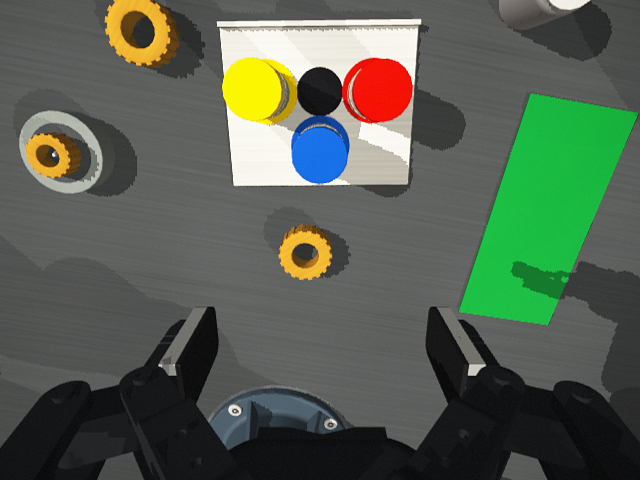

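View pics/f_scene.png

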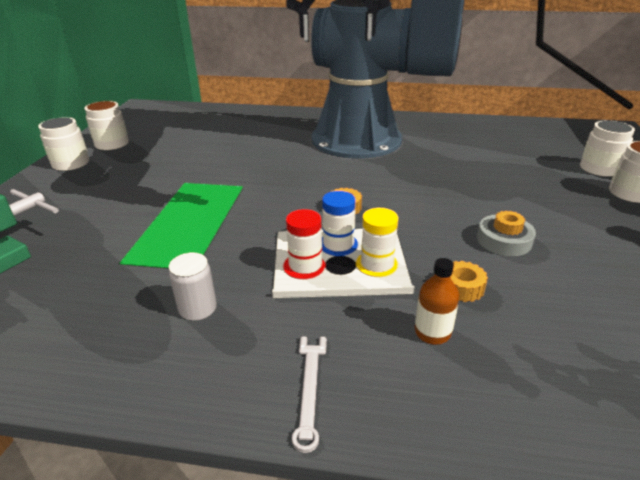

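View pics/f_side.png

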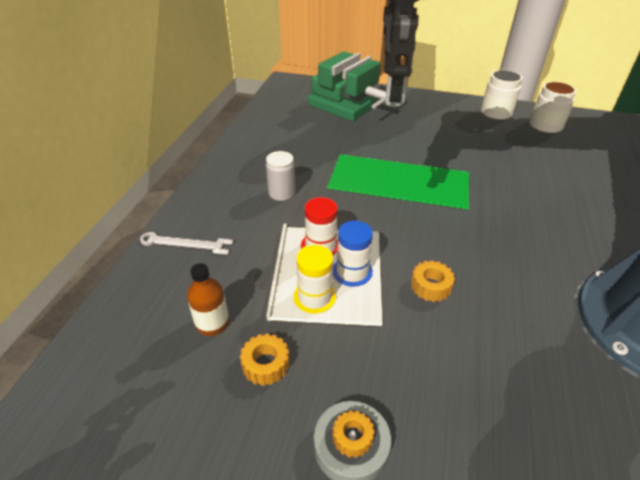

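All three jars stand on their own discs: scene red (304,245), blue (339,225), yellow (380,243). The gear is on the stand at (510,222) and the oil is unmoved at (437,305). As a final check I'll look at the disc margins around each jar foot in a crop.

```bash
python3 - <<'E'
import pickle,cv2,numpy as np
a=pickle.load(open("f_scene.pkl","rb"))["img"][190:300,265:415]; b=pickle.load(open("f_side.pkl","rb"))["img"][190:330,260:390]
a=cv2.resize(a,(400,293),interpolation=cv2.INTER_CUBIC); b=cv2.resize(b,(400,430),interpolation=cv2.INTER_CUBIC)
a=cv2.copyMakeBorder(a,0,137,0,0,cv2.BORDER_CONSTANT); cv2.imwrite("pics/fin.png",np.hstack([a,b]))
E
```

```text
(no output)
```

View pics/fin.png

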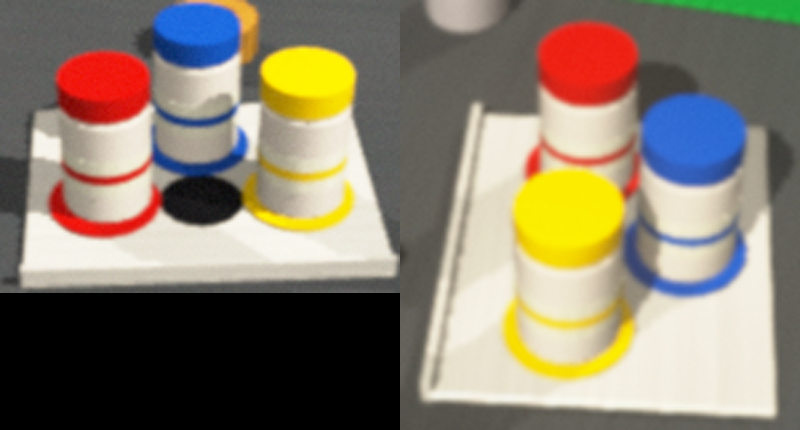

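The coloured rims show all round each jar, with the same margins as in the first picture. I'll hand in.

```bash
python3 -c "
from cell import bot
print(bot.finish_job(), bot.observe()['clock'])"
```

```text
the job is handed in; nothing more can be done
the job is handed in; nothing more can be done
```

The job is done and handed in at about 44 s, well inside the 141 s limit. I moved red, yellow and blue to the green mat in that order. I then set the smallest gear flat on the stand over the pin and put blue, yellow and red back on the discs of their own lid colours.

- **Jars:** In the last pictures all three stand upright with their disc rims visible all round. Each is within about 3 mm of its disc centre where both could be measured. The fixed cameras differ from each other by up to about 5 mm in x, and one side-view fit of the red disc and one scene-view fit of the blue disc were poor. For those two I relied on the rim margins matching the first pictures.
- **Gear:** The pin shows inside the bore. The stand took the gear's weight at the expected height, with the tool at 36 mm.
- **Oil bottle and other items:** The oil bottle and the look-alikes I could see had not moved in the last pictures.
- **Forces:** The force readings after each move stayed below about 15 N.

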